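# Set up the near-vision bench and hold the distance arm

## Task

Take the test-card hanger out of its wooden block, hook it over the bench's horizontal rail at least 5 cm to the left (robot's left) of the clip on the rail's scale, slide it right along the rail until it hangs opposite that clip, and let go of it. Then squeeze the lock button in the handle of the telescoping distance arm, draw the arm out until its pointer is level with the clip on the arm's scale, and keep holding it there with the button squeezed: the arm springs back if let go, so finish while holding. Leave the spectacles, the spectacle case and the lens box where they are.

Things in the scene. Friction and masses are not known exactly. Their poses are not given: they have to be found in the camera images.
- bench: Grey near-vision bench, fixed; place and heading vary. Origin on the table; own x away from the robot, y to its left, z up ('bench' axes). Left part: the card rail. Right part: a 36 mm square sleeve (centre 55 mm high, bench x +50 to +220, y -160) from which the distance arm slides to -x, and a flat ruled scale (top 22 mm high) at y -245. Base plates 10 mm thick, from x -160 on the right, x 0 on the left.
- rail_mid (a point): Middle of the rail's axis (bench +40, +70, +160 mm): round steel rail, 12 mm diameter, along bench y, 260 mm free between two end plates (12 mm thick, 170 mm high). A ruled aluminium strip runs parallel, 55 mm to +x of the rail, top at 145 mm. Own axes as the bench's.
- rail_mark (a point): Where the hanger must be slid to: the point on the rail's axis (160 mm high) straight opposite the finger of the dark steel clip on the rail's strip; the finger points at the rail and ends 34 mm (+x) from here. Own axes as the bench's: y along the rail, to the robot's left. 60 to 130 mm from the right end plate, at least 130 mm from the left one.
- hanger: Rigid test-card hanger, loose, 0.11 to 0.19 kg. Origin level with the card's lower edge, below the hook's centre; z up. White card 75 (y) by 5 by 70 high, at x -14.5; above it a strap 24 wide; black grip tab on top, z 120 to 172. Starts standing in the block, axes along the block's, leaning up to 4 degrees. The card goes on the robot's side of the rail (own x = bench x) or the other way round.
- hanger_hook (a point): Where the rail's axis lies when the hanger is seated: in its inverted-U hook, 111.5 mm above the hanger's origin, 8.5 below the apex of the V-shaped roof. The hook is 24 wide (y), 24 clear inside (x -12 to +12), between the strap and a steel lip reaching 35 mm below this point. Lower it straight down on the rail until it sits; it then hangs balanced and slides along. Own axes: hanger's.
- hanger_tab (a point): Middle of the grip tab (14 (x) by 24 (y) mm, 52 high), 150 mm above the hanger's origin, 38.5 above the hook point. Good grasp from above across the 14 mm (hanger x). 30 mm of tab below it, 22 above.
- card_block: Fixed wooden block, 50 (x) by 115 (y) by 40 mm high, with a slot 6.5 by 81 mm, 32 deep, in which the card stands; lift the hanger by more than 35 mm to free it. Origin at the centre of its underside.
- gauge: Telescoping distance arm: 16 mm steel bar with a black upright handle (60 (x) by 24 (y) mm, 37 to 87 high). Bench axes; origin at table level below the handle's centre. Slides out along -x up to 140 mm. Starts home (bench x -20), locked: moves only while the lock button is pressed. A return spring pulls it back with 3.0 N (home) to 4.7 N, friction 0.5 N; let go, it runs back.
- gauge_grip (a point): Centre of the handle, 64 mm high, level with the middle of the lock button; grip here from above, fingers on the two y faces, so that one finger bears on the button. Own axes as the bench's.
- lock (a joint): Travel of the lock button: 0 out, 0.007 m fully in. A grey plate 24 (x) by 28 (high) mm in the handle's left (+y) cheek, level with gauge_grip, 8 mm proud when out (32 mm over button and handle), 1 mm proud when in. Spring: 2 N to start, 5.5 N fully in. The arm is free from about 0.0045 m on.
- gauge_pointer (a point): Lower tip of the arm's thin steel pointer, 28 mm high, just above the flat scale; it is fixed on the bar 45 mm to +x and 77 mm to -y of the handle's centre and moves with the arm.
- scale_mark (a point): The reading to set: point above the flat scale, 28 mm high on the pointer's path, level with the upright fin and finger of the dark steel clip on the scale. Own axes as the bench's. The arm must be drawn 45 to 95 mm until its pointer has the same bench x as this.
- spectacles: Bystander: black spectacles, 140 mm long and wide, 45 high, at the right front of the table.
- specs_case: Bystander: black spectacle case, 62 by 162 by 40 mm, at the left.
- lens_box: Bystander: wooden lens box, 90 by 150 by 45 mm, at the right.

How it is judged:
By the outcome, as a careful person would: the job done as asked, in the order asked, and still so for the second after the job is handed in, while the arm keeps its last pose, push and grip.
It also fails if it takes over 61 s, if anything falls off the work surface, if the arm or the gripper's body presses on something with over 40 N, if the wrist force passes 120 N, or if a joint passes its speed limit or range.

## Robot

A 6-joint arm with a two-finger parallel gripper is mounted at the origin on the work surface. World frame = base frame: x ahead of the robot, y to its left, z up, the work surface at z = 0. Lengths are in m, angles in degrees, forces in N, time in s.
With the tool pointing down it reaches from about 0.25 to 0.725 m from the base axis. Payload 9.7 kg.
Tool frame: the origin (TCP) lies on the centre line of the jaws, within the pads' length; the fingertips stand tip_reach ahead of it and the grasp point (between the pads) lies 2 mm behind it (tip_reach is the distance from the TCP to the fingertips, in m); z points along the fingers, y is the direction in which the jaws open and shut (so a half turn about z gives the same grasp; the last joint's range is limited). The gripper opens to 85 mm and grips with 20 to 120 N. Pads are 22 mm wide; open, the fingers measure 114 mm over their backs; the gripper's body (76 mm by 85 mm) begins 54 mm behind the grasp point. The pads swing forward as they close: fully open they stand 13 mm farther back than shut.
Start: joints at [73.568, 4.979, 10.078, 95.1, 0, 90], TCP at [0.156, 0.528, 0.248] pointing down, gripper open.
Joint ranges: [-179.16, 179.16], [-48.56, 103.87], [-65.8, 70.77], [-126.05, 130.52], [-82.76, 87.17], [-180, 180]. Speed limits (degrees/s): [127.2, 127.2, 147.25, 180, 180, 180].

## Interface

Orientations are given as [roll, pitch, yaw] about the fixed x, y, z axes, in that order (R = Rz(yaw) Ry(pitch) Rx(roll)).
In Python, from workcell import get_obs, camera, calibration, job_done, tip_reach gives the robot as it stands.
- The arm moves only by the tool apply_moves, never from a script. Its argument "rows" is a list of rows, each a list of 7 numbers: the shift along the world's x, y, z in mm, then the turn, a rotation vector about the world's x, y, z in degrees, then the closure, from 0 (fully open) to 1 (shut). A call has 1 to 20 rows; each row shifts and turns the commanded pose from where the row before left it; what a row does not reach is not made up. A row lasts 1/8 s, in which the tool goes at most 62.5 mm and 10.7 degrees, less where a joint would pass 70% of its speed; a pose out of reach is approached as far as the arm can. A call with a gripper value outside its range is refused whole. The fingers move at their own pace and stop on an object; "grip_force" is the grip in N (left out, the last holds). Time passes only in rows, so rows that do not move let the fingers close. It gives the time, the measured TCP pose, the force and the opening at its end, in the units of the state.
- get_obs(): the state, without advancing time (a new reading comes with each control period).
- camera(name): name is "scene" or "side" or "wrist"; returns the picture (384x512x3 uint8, red, green, blue); there is no depth.
- calibration(name): a dict with "intrinsics" (3x3 intrinsics, pixels), "T" (4x4, takes a point from camera to world coordinates); the wrist camera has in their place "mount" (4x4, takes a point from camera to tool coordinates, whose origin is the TCP and whose axes are the flange's). Camera axes: x right, y down, z forward; pixel columns grow to the right and rows downward; lengths in m; the calibration is good to about 2 mm. A picture is of the moment at which its call begins: read the wrist's pose just before it. calibration takes no time and is no camera call.
- job_done(): hands the job in, once; it reports no verdict.
The state is a dict: "time": time; "q": joint angles; "qd": joint speeds; "joint_efforts": joint torques, N m; "ee_pos": TCP position; "tcp_rot": TCP orientation; "wrist_force": force on the tool from outside, world axes, zero at the start; "torque": the same for the moment, N m; "opening": finger opening in m.
Only numpy, scipy, OpenCV 4.12 (cv2) and the standard library are available. Lean on these libraries where they do the work, as an engineer would, in place of code of your own. Each camera call takes 0.05 s, during which the arm holds its last target.

## Working session

There is one attempt and no reset: what is moved stays moved. The work goes in short steps, Python scripts to look and compute and a tool call to move; the robot and the scene stay as the last step left them, time stands still between calls to the robot, and variables do not carry over. Pictures are saved under pics/ and viewed, and the job is handed in when it is done.

Besides the shell and the picture viewer there is one more tool, called after "Request:" as a command line: name --pt "numbers of a row" for each row, then --argument value for the rest. apply_moves: Moves the arm, as the interface text tells. Its arguments: {"type":"object","properties":{"rows":{"type":"array","items":{"type":"array","items":{"type":"number"}}},"grip_force":{"type":"number"}},"required":["rows"]}

```bash
mkdir -p pics; ls; python3 - <<'E'
from workcell import *
import cv2
o=get_obs();print(o)
print(tip_reach if not callable(tip_reach) else tip_reach())
for n in ["scene","side","wrist"]:
    c=calibration(n);print(n,c)
    cv2.imwrite(f"pics/{n}0.png",cv2.cvtColor(camera(n),cv2.COLOR_RGB2BGR))
E
```

```text
pics
{'time': 0.0, 'q': array([ 7.35663277e+01,  5.01181976e+00,  1.00338810e+01,  9.50991686e+01,
       -1.18590438e-04,  8.99985785e+01]), 'qd': array([ 0.02004874, -0.0304205 , -0.10128976, -0.00159348,  0.01638898,
        0.0029356 ]), 'joint_efforts': array([-1.76290338e-03, -5.20388389e+01,  4.64798677e+01,  1.61062146e-02,
        3.02878482e-05, -1.78556655e-05]), 'ee_pos': array([0.15554005, 0.52733339, 0.24757101]), 'tcp_rot': array([-1.79922893e+02,  1.16677300e-04,  1.63567749e+02]), 'wrist_force': array([ 0.02693886, -0.11676598, -0.31881198]), 'torque': array([ 0.00139323, -0.00564241,  0.00193243]), 'opening': 0.08515156114230324}
0.017
scene {'intrinsics': array([[392.64004529,   0.        , 255.43266957],
       [  0.        , 392.64004529, 189.71470726],
       [  0.        ,   0.        ,   1.        ]]), 'T': array([[-0.26763621,  0.65667733, -0.70508562,  1.25717657],
       [ 0.96351769,  0.1807895 , -0.19735455,  0.17278542],
       [-0.00212618, -0.7321817 , -0.68110604,  0.81337687],
       [ 0.        ,  0.        ,  0.        ,  1.        ]])}
side {'intr
[... 241 characters left out ...]
0797385 , -0.72214039,  0.68713538, -0.73847234],
       [ 0.00759229, -0.68975032, -0.7240075 ,  0.91131344],
       [ 0.        ,  0.        ,  0.        ,  1.        ]])}
wrist {'intrinsics': array([[314.96338401,   0.        , 252.75362844],
       [  0.        , 314.96338401, 191.76471133],
       [  0.        ,   0.        ,   1.        ]]), 'mount': array([[-2.78267437e-04, -9.51350415e-01, -3.08110873e-01,
         7.80247096e-02],
       [ 9.99999944e-01, -3.21323303e-04,  8.90057399e-05,
        -1.20992754e-03],
       [-1.83678851e-04, -3.08110831e-01,  9.51350452e-01,
        -1.25911681e-01],
       [ 0.00000000e+00,  0.00000000e+00,  0.00000000e+00,
         1.00000000e+00]])}
```

View pics/scene0.png

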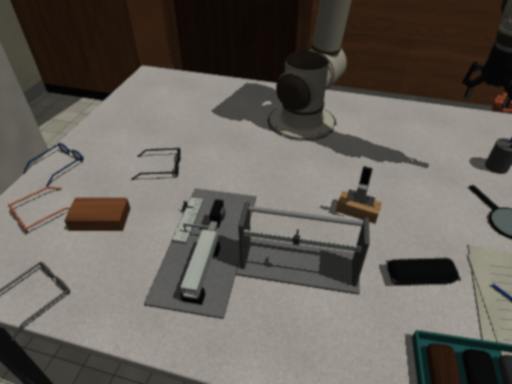

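View pics/side0.png

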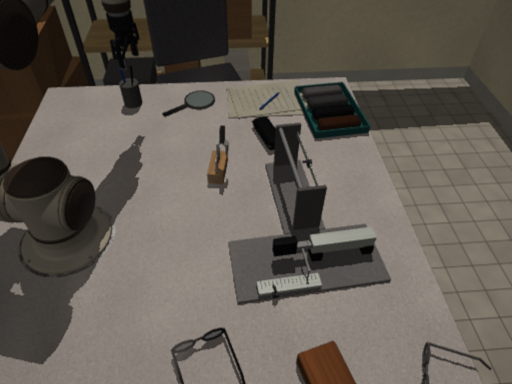

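View pics/wrist0.png

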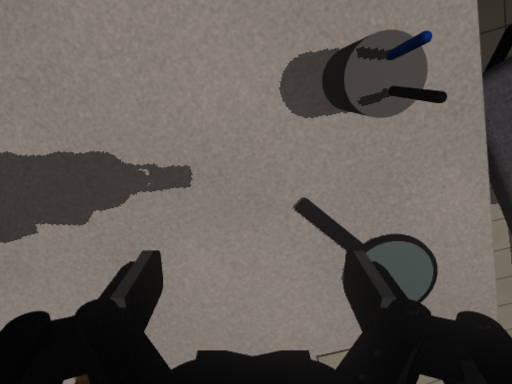

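The scene and side pictures both show the bench, the block with the hanger and the bystanders. I'll enlarge them to read pixels.

```bash
python3 - <<'E'
import cv2
a=cv2.imread("pics/scene0.png");b=cv2.imread("pics/side0.png")
cv2.imwrite("pics/sc_c.png",cv2.resize(a[155:325,140:390],None,fx=3.2,fy=3.2,interpolation=cv2.INTER_CUBIC))
cv2.imwrite("pics/si_c.png",cv2.resize(b[110:310,195:395],None,fx=3,fy=3,interpolation=cv2.INTER_CUBIC))
E
```

```text
(no output)
```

View pics/sc_c.png

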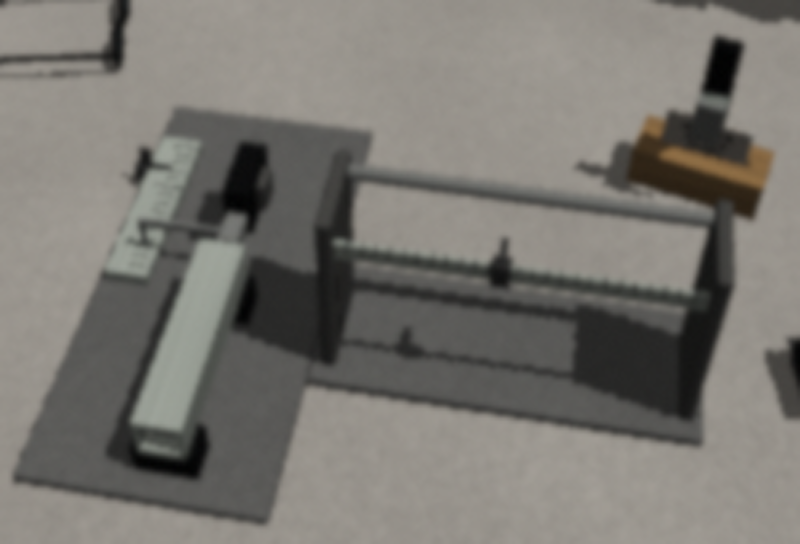

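View pics/si_c.png

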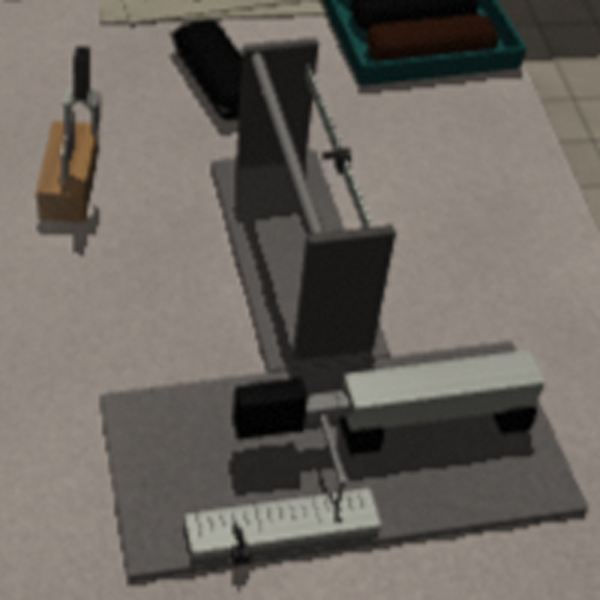

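```bash
cat > h.py <<'E'
import numpy as np, cv2
from scipy.optimize import least_squares
from scipy.spatial.transform import Rotation as R
from workcell import *
def proj(K,T,P):
    P=np.atleast_2d(P); Ti=np.linalg.inv(T); c=P@Ti[:3,:3].T+Ti[:3,3]
    p=c@K.T; return p[:,:2]/p[:,2:]
def toolT(o):
    T=np.eye(4);T[:3,:3]=R.from_euler('xyz',o['tcp_rot'],degrees=True).as_matrix();T[:3,3]=o['ee_pos'];return T
def ray(K,T,uv,z):
    d=T[:3,:3]@np.linalg.inv(K)@np.array([*uv,1.]); o=T[:3,3]; return o+d*(z-o[2])/d[2]
def snap(n,name):
    o=get_obs(); im=cv2.cvtColor(camera(n),cv2.COLOR_RGB2BGR); cv2.imwrite(f"pics/{name}.png",im)
    c=calibration(n); T=c['T'] if 'T' in c else toolT(o)@c['mount']
    np.savez(f"pics/{name}.npz",K=c['intrinsics'],T=T); return im
def bench(b,P):
    P=np.atleast_2d(P); a=np.radians(b[2]);c,s=np.cos(a),np.sin(a)
    return np.c_[b[0]+c*P[:,0]-s*P[:,1], b[1]+s*P[:,0]+c*P[:,1], P[:,2]]
E
python3 - <<'E'
from h import *
cs,ci=calibration("scene"),calibration("side")
S=lambda u,v:(140+u/3.2-.3,155+v/3.2-.3)
I=lambda u,v:(195+u/3-.3,110+v/3-.3)
obs=[ # cam, bench pt (mm), uv
('s',(40,-60,160),S(352,173)),('s',(40,200,160),S(712,213)),
('s',(50,-178,73),S(196,240)),('s',(50,-142,73),S(247,243)),('s',(220,-178,73),S(133,425)),('s',(220,-142,73),S(190,432)),
('i',(40,200,160),I(256,55)),('i',(40,-60,160),I(314,230)),
('i',(50,-178,73),I(350,402)),('i',(50,-142,73),I(345,378)),('i',(220,-178,73),I(541,383)),('i',(220,-142,73),I(531,354)),
]
P=np.array([o[1] for o in obs])/1000.; uv=np.array([o[2] for o in obs])
cam=np.array([o[0]=='s' for o in obs])
def res(b):
    W=bench(b,P); return np.r_[(proj(cs['intrinsics'],cs['T'],W[cam])-uv[cam]).ravel(),(proj(ci['intrinsics'],ci['T'],W[~cam])-uv[~cam]).ravel()]
r=least_squares(res,[.5,0,0]);print(r.x);print(r.fun.reshape(-1,2).round(1))
b=r.x
def mark(name,P,uvs,uvi,k):
    def f(t):
        Q=np.array(P,float); Q[k]=t[0]; W=bench(b,Q)
        return np.r_[(proj(cs['intrinsics'],cs['T'],W)-uvs).ravel(),(proj(ci['intrinsics'],ci['T'],W)-uvi).ravel()]
    q=least_squares(f,[0.]); Q=np.array(P,float);Q[k]=q.x[0];print(name,Q,bench(b,Q),q.fun.round(1))
mark("clip tip",(.074,0,.160),S(505,238),I(325,155),1)
mark("pointer",(0,-.237,.028),S(142,240),I(337,518),0)
mark("fin",(0,-.237,.028),S(168,165),I(238,525),0)
# hanger tab top centre, two-view triangulation
def tri(uvs,uvi):
    def f(X): return np.r_[(proj(cs['intrinsics'],cs['T'],X)-uvs).ravel(),(proj(ci['intrinsics'],ci['T'],X)-uvi).ravel()]
    q=least_squares(f,[.4,.1,.1]); return q.x.round(4),q.fun.round(1)
print("tabtop",tri(S(730,42),I(82,48)),"tabbot",tri(S(712,98),I(82,97)))
for n,z,u in [("blk top near",.04,[S(654,118),S(775,152),S(757,190),S(632,158)])]:
    for x in u: print(n,ray(cs['intrinsics'],cs['T'],x,z))
for x in [I(64,122),I(96,124),I(88,192),I(38,190)]: print(ray(ci['intrinsics'],ci['T'],x,.04))
E
```

```text
[0.59863571 0.04238975 5.29778802]
[[-0.3 -1. ]
 [ 1.1  1.1]
 [ 1.7 -0.7]
 [-0.2  0.3]
 [ 0.1 -0.8]
 [-1.8 -0.4]
 [-0.9  0.7]
 [ 1.2  2.8]
 [ 1.4  1.4]
 [-0.6 -1.6]
 [ 0.8 -1. ]
 [-0.9 -2. ]]
clip tip [0.074      0.05386941 0.16      ] [[0.66734572 0.10286163 0.16      ]] [-0.8 -4.2 -0.8 -2.3]
pointer [ 0.02248272 -0.237       0.028     ] [[ 0.64290511 -0.19152197  0.028     ]] [ 1.5 -0.  -0.5 -6.5]
fin [-0.06259475 -0.237       0.028     ] [[ 0.55819107 -0.19937735  0.028     ]] [ 2.7  0.8 -0.4 -4. ]
tabtop (array([0.4491, 0.2408, 0.1817]), array([ 0.3, -0.3,  0.3,  0.4])) tabbot (array([0.4469, 0.2384, 0.1207]), array([ 0.5, -0.6,  0.5,  0.8]))
blk top near [0.39648764 0.19652172 0.04      ]
blk top near [0.41214397 0.30299286 0.04      ]
blk top near [0.46304108 0.29016814 0.04      ]
blk top near [0.45270818 0.18360577 0.04      ]
[0.4230384  0.30040352 0.04      ]
[0.45808741 0.2945129  0.04      ]
[0.44611515 0.18628711 0.04      ]
[0.39435576 0.19304196 0.04      ]
```

Coarse poses are consistent (the pointer's home x reads 22.5 against the true 25). Next I'll move over the hanger for a close look.

Request:
apply_moves --pt "29 -29 5 0 0 -8.2 0" --pt "29 -29 5 0 0 -8.2 0" --pt "29 -29 5 0 0 -8.2 0" --pt "29 -29 5 0 0 -8.2 0" --pt "29 -29 5 0 0 -8.2 0" --pt "29 -29 5 0 0 -8.2 0" --pt "29 -29 5 0 0 -8.2 0" --pt "29 -29 5 0 0 -8.2 0" --pt "29 -29 5 0 0 -8.2 0" --pt "29 -26 5 0 0 -8.2 0" --pt "0 0 0 0 0 0 0" --pt "0 0 0 0 0 0 0" --grip_force 60

```text
time: 1.65
ee_pos: [0.4454, 0.2406, 0.298]
tcp_rot: [-180.0, 0.0, 81.6]
wrist_force: [-0.7, -0.8, -0.4]
opening: 0.0853
```

```bash
python3 - <<'E'
from h import *
im=snap("wrist","w1")
cv2.imwrite("pics/w1b.png",cv2.resize(im,(800,600),interpolation=cv2.INTER_CUBIC))
o=get_obs();print(o['ee_pos'],o['tcp_rot'],o['q'])
E
```

```text
[0.44515326 0.24087548 0.29807666] [-1.79971291e+02  7.35491571e-03  8.16483691e+01] [2.84121459e+01 3.91674378e-01 1.09197960e+01 1.00555523e+02
 1.12909753e-02 1.26763776e+02]
```

View pics/w1b.png

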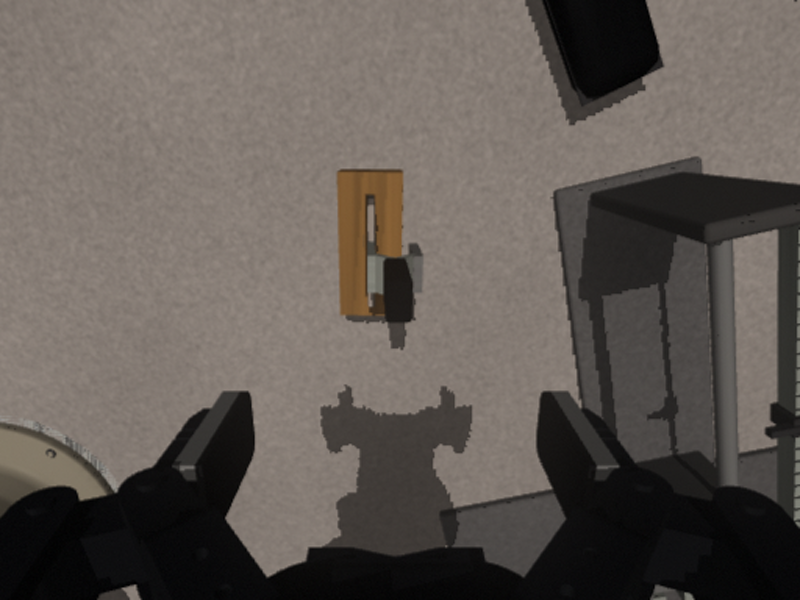

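```bash
python3 - <<'E'
import cv2
a=cv2.imread("pics/w1.png")
cv2.imwrite("pics/w1c.png",cv2.resize(a[100:225,200:290],None,fx=4.8,fy=4.8,interpolation=cv2.INTER_CUBIC))
E
```

```text
(no output)
```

View pics/w1c.png

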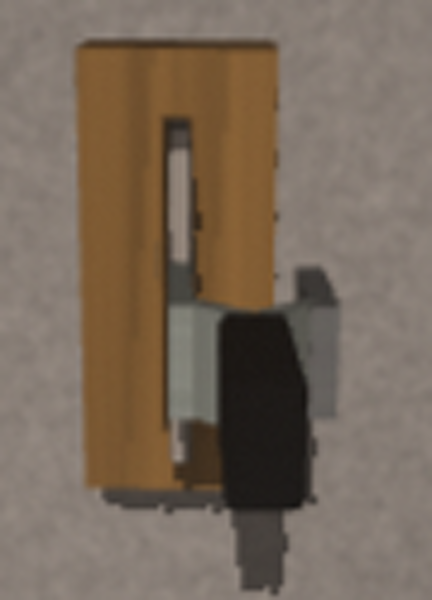

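```bash
python3 - <<'E'
from h import *
d=np.load("pics/w1.npz");K,T=d['K'],d['T']
C=lambda u,v:np.array([200+u/4.8-.4,100+v/4.8-.4])
bp=np.array([[-25,57.5,40],[25,57.5,40],[-25,-57.5,40]])/1e3
buv=np.array([C(80,46),C(277,46),C(86,488)])
r=least_squares(lambda b:(proj(K,T,bench(b,bp))-buv).ravel(),[.43,.24,-8]);print("block",r.x,r.fun.round(1))
hp=np.array([[-7,12,120],[7,12,120],[-7,-12,172],[7,-12,172],[7,12,172]])/1e3
huv=np.array([C(237,313),C(288,315),C(221,508),C(303,508),C(306,380)])
def H(p,P):
    return P@R.from_euler('xyz',[p[3],p[4],p[2]],degrees=True).as_matrix().T+[p[0],p[1],.009]
q=least_squares(lambda p:np.r_[(proj(K,T,H(p,hp))-huv).ravel(),(p[3:]/4)],[.447,.24,-8,0,0]);print("hanger",q.x,q.fun.round(1))
print("tab",H(q.x,np.array([[0,0,.15],[0,0,.172],[0,0,.12]])))
b=bench(r.x,[.0145,0,.0]);print("origin from block",b)
E
```

```text
block [ 0.42631544  0.24151488 -9.07352247] [-0.7 -0.1  0.6  0.4  0.2 -0.4]
hanger [ 0.44581078  0.23374181 -9.79813982 -1.82230141  0.17829887] [-2.  -0.1  2.  -0.2 -0.1  0.4 -0.1  0.8  0.2 -0.9 -0.5  0. ]
tab [[0.44708226 0.2383628  0.15892341]
 [0.44726875 0.23904055 0.18091218]
 [0.44682797 0.2374386  0.12893873]]
origin from block [[0.440634  0.2392282 0.       ]]
```

The block is at (0.426, 0.2415), yaw −9°, and the tab at about (0.447, 0.238). Lean is uncertain, so I'll take a closer look from lower down.

Request:
apply_moves --pt "1 0 -35 0 0 -0.7 0" --pt "1 -1 -30 0 0 0 0" --pt "0 0 0 0 0 0 0" --pt "0 0 0 0 0 0 0"

```text
time: 2.2
ee_pos: [0.4474, 0.2401, 0.2346]
tcp_rot: [179.9, -0.0, 80.9]
wrist_force: [-0.1, -0.7, 0.9]
opening: 0.0856
```

```bash
python3 - <<'E'
from h import *
im=snap("wrist","w2")
cv2.imwrite("pics/w2c.png",cv2.resize(im[100:250,170:350],None,fx=4,fy=4,interpolation=cv2.INTER_CUBIC))
o=get_obs();print(o['ee_pos'],o['tcp_rot'])
E
```

```text
[0.44764671 0.24012333 0.23494284] [ 1.79910819e+02 -7.43742320e-02  8.09253288e+01]
```

View pics/w2c.png

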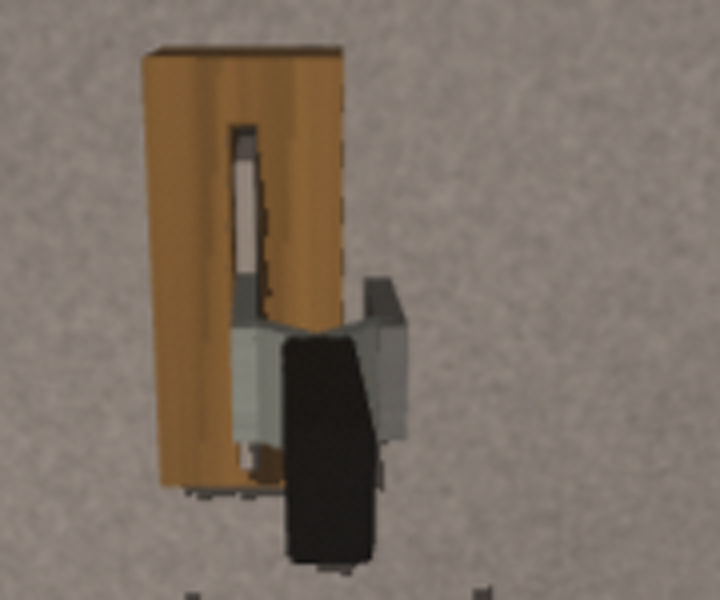

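```bash
python3 - <<'E'
from h import *
d=np.load("pics/w2.npz");K,T=d['K'],d['T']
C=lambda u,v:np.array([170+u/4-.375,100+v/4-.375])
bp=np.array([[-25,57.5,40],[25,57.5,40],[-25,-57.5,40]])/1e3
buv=np.array([C(143,56),C(343,54),C(160,487)])
r=least_squares(lambda b:(proj(K,T,bench(b,bp))-buv).ravel(),[.43,.24,-8]);print("block",r.x,r.fun.round(1))
hp=np.array([[-7,12,120],[7,12,120],[-7,-12,172],[7,-12,172],[7,12,172],[-7,12,172],[12,12,76.5]])/1e3
huv=np.array([C(283,336),C(354,336),C(286,563),C(375,563),C(377,440),C(285,440),C(365,280)])
def H(p,P):
    return P@R.from_euler('xyz',[p[3],p[4],p[2]],degrees=True).as_matrix().T+[p[0],p[1],.0085]
def f(p):
    e=(proj(K,T,H(p,hp))-huv); return e.ravel()
q=least_squares(f,[.447,.24,-8,0,0]);print("hanger",q.x,q.fun.round(1))
print("tab",H(q.x,np.array([[0,0,.15],[0,0,.172],[0,0,.12]])))
print("origin from block",bench(r.x,[.0145,0,.0]))
E
```

```text
block [ 0.4260002   0.24137258 -9.08761432] [-0.4 -0.   0.1  0.5  0.2 -0.5]
hanger [ 0.43962956  0.23946483 -9.58245302  0.30436218  2.70691323] [-0.2 -0.3  0.3 -0.4  0.   2.7 -0.2  2.4  0.  -2.1  0.2 -1.9 -0.1 -0.3]
tab [[0.44648202 0.23749989 0.15833051]
 [0.44748705 0.2372117  0.18030566]
 [0.44511153 0.23789288 0.12836441]]
origin from block [[0.4403182  0.23908238 0.        ]]
```

Request:
apply_moves --pt "0 -1 -5 0.43 2.65 0 0" --pt "0 -1 -20 0 0 0 0" --pt "-1 -0.6 -25 0 0 0 0" --pt "0 0 -20 0 0 0 0" --pt "0 0 -5 0 0 0 0" --pt "0 0 0 0 0 0 0.4" --pt "0 0 0 0 0 0 0.7" --pt "0 0 0 0 0 0 1" --pt "0 0 0 0 0 0 1" --pt "0 0 0 0 0 0 1" --pt "0 0 0 0 0 0 1" --grip_force 40

```text
time: 3.62
ee_pos: [0.4463, 0.2371, 0.1588]
tcp_rot: [-177.3, -0.0, 80.9]
wrist_force: [-2.5, 0.6, 5.3]
opening: 0.0139
```

```bash
python3 - <<'E'
from h import *
im=snap("wrist","w3")
cv2.imwrite("pics/w3b.png",cv2.resize(im,(800,600),interpolation=cv2.INTER_CUBIC))
o=get_obs();print(o['ee_pos'],o['tcp_rot'],o['wrist_force'],o['torque'],o['opening'])
E
```

```text
[0.44630058 0.23710187 0.15883569] [-1.77299558e+02 -3.93366482e-02  8.08765376e+01] [-3.04894479  0.08518983  5.79234352] [ 0.11391283  1.02753981 -0.05742274] 0.01372393081423183
```

View pics/w3b.png

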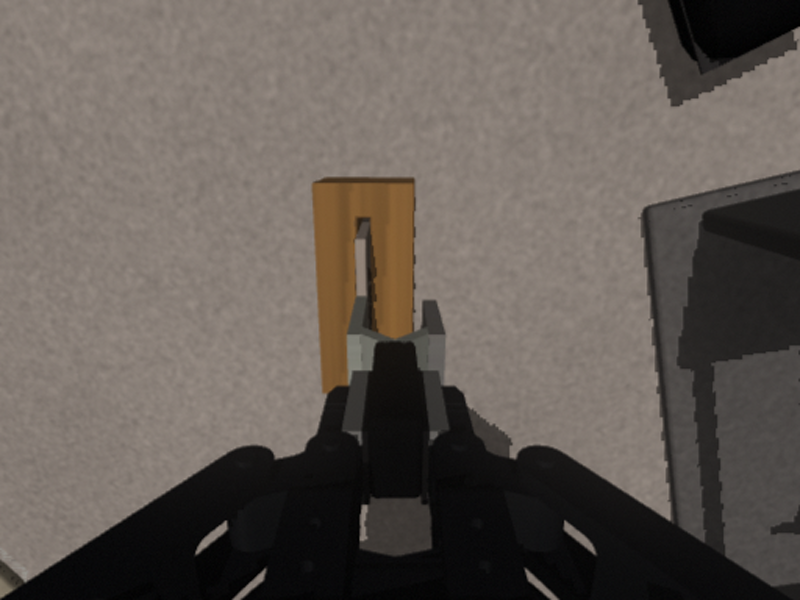

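Gripped squarely (opening 13.9 mm). Next I lift along the lean, level it, turn it to the bench heading and go to a pre-approach in front of the rail.

Request:
apply_moves --pt "0.5 0 10 0 0 0 1" --pt "1 0 25 0 0 0 1" --pt "1.5 -0.5 30 0 0 0 1" --pt "1 0 30 -0.43 -2.65 0 1" --pt "0 0 20 0 0 3.4 1" --pt "20 -12 0 0 0 3.7 1" --pt "24 -15 0 0 0 3.7 1" --pt "24 -15 0 0 0 3.6 1" --pt "24 -15 0 0 0 0 1" --pt "24 -15 0 0 0 0 1" --pt "0 0 0 0 0 0 1" --pt "0 0 0 0 0 0 1"

```text
time: 5.18
ee_pos: [0.5662, 0.1647, 0.2739]
tcp_rot: [180.0, 0.0, 95.3]
wrist_force: [0.3, 1.0, -2.2]
opening: 0.0139
```

```bash
python3 - <<'E'
from h import *
im=snap("wrist","w4")
cv2.imwrite("pics/w4b.png",cv2.resize(im,(800,600),interpolation=cv2.INTER_CUBIC))
o=get_obs();print(o['time'],o['ee_pos'],o['tcp_rot'],o['wrist_force'],o['torque'],o['opening'])
im=snap("side","s4");cv2.imwrite("pics/s4b.png",cv2.resize(im[60:310,170:400],None,fx=2.4,fy=2.4,interpolation=cv2.INTER_CUBIC))
im=snap("scene","c4");cv2.imwrite("pics/c4b.png",cv2.resize(im[100:325,140:390],None,fx=2.6,fy=2.6,interpolation=cv2.INTER_CUBIC))
E
```

```text
5.225 [0.56605886 0.16489262 0.27390933] [1.79947064e+02 4.40544848e-03 9.52947431e+01] [ 0.42299766  0.01441223 -2.16674925] [-0.00179582  0.02536415  0.01214065] 0.01371421127806352
```

View pics/w4b.png

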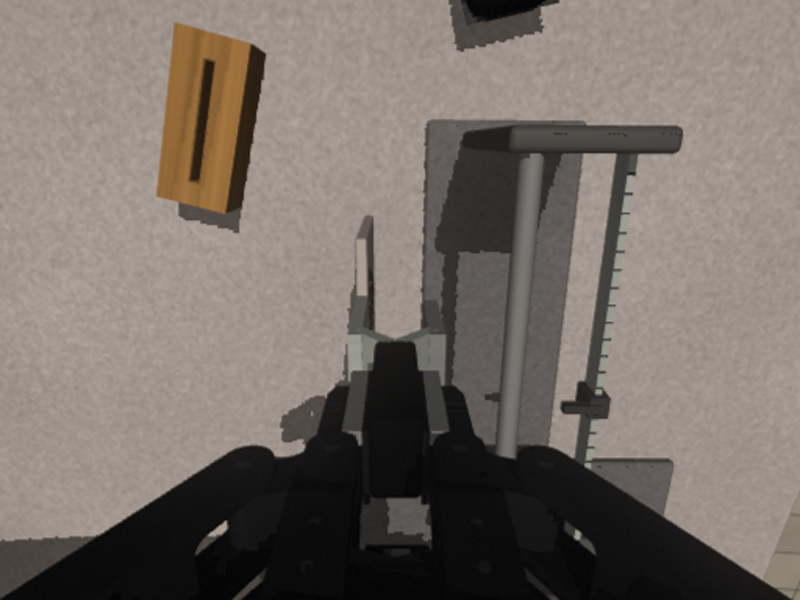

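View pics/s4b.png

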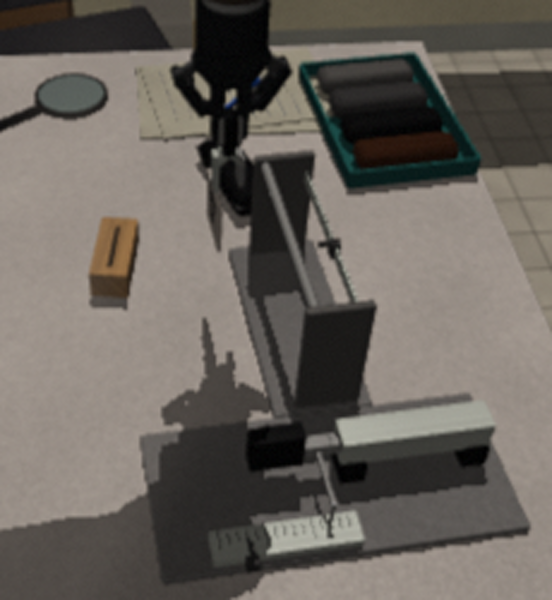

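View pics/c4b.png

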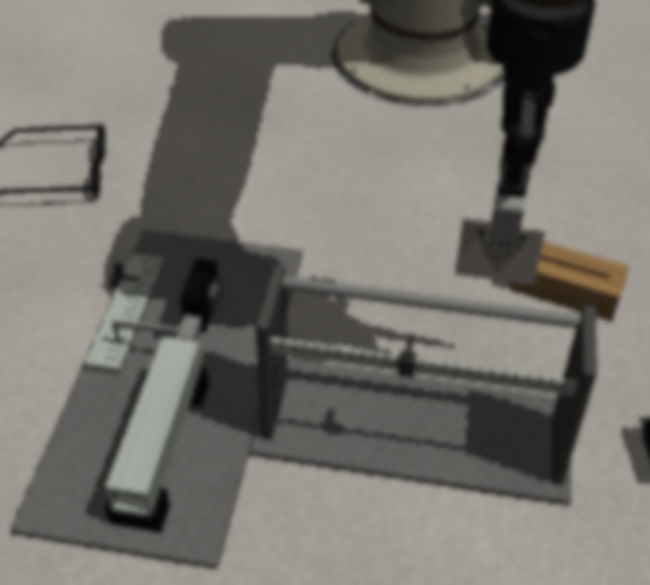

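```bash
python3 - <<'E'
import cv2
im=cv2.imread("pics/w4.png")
cv2.imwrite("pics/w4c.png",cv2.resize(im[70:310,260:450],None,fx=2.5,fy=2.5,interpolation=cv2.INTER_CUBIC))
cv2.imwrite("pics/w4d.png",cv2.resize(im[230:310,300:420],None,fx=6,fy=6,interpolation=cv2.INTER_CUBIC))
E
```

```text
(no output)
```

View pics/w4c.png

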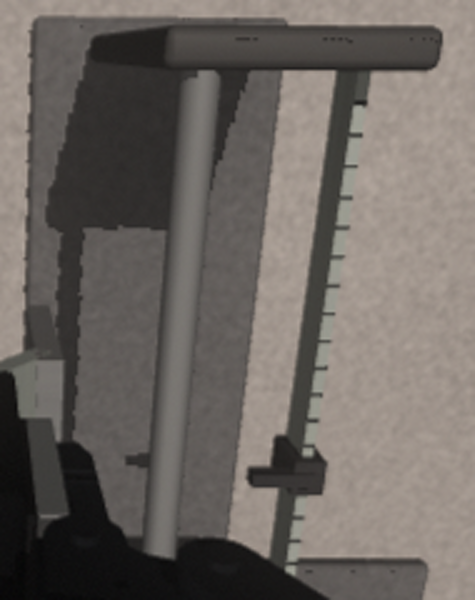

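View pics/w4d.png

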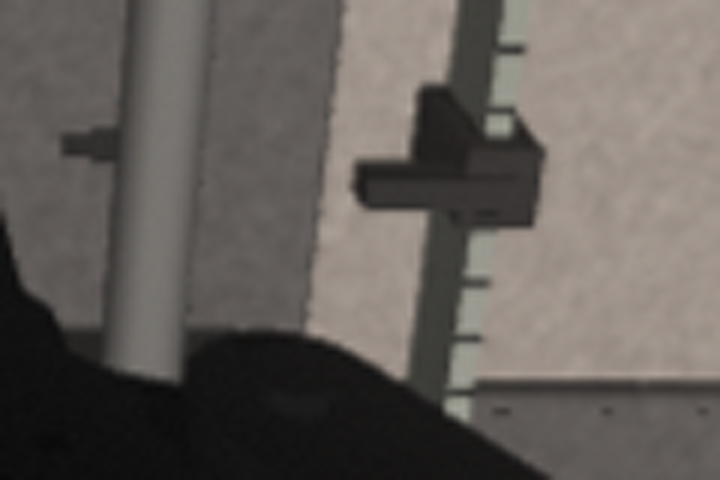

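```bash
python3 - <<'E'
from h import *
d=np.load("pics/w4.npz");K,T=d['K'],d['T']
C=lambda u,v:np.array([260+u/2.5-.3,70+v/2.5-.3]); D=lambda u,v:np.array([300+u/6-.42,230+v/6-.42])
p1=ray(K,T,C(200,80),.16);p2=ray(K,T,C(162,540),.16);p3=ray(K,T,D(170,0),.16)
print(p1,p2,p3); v=p1-p2; yaw=np.degrees(np.arctan2(-v[0],v[1]));print("yaw",yaw)
for z in (.158,.160,.163,.165): print("tip",z,ray(K,T,D(366,193),z))
print("Lplate",ray(K,T,C(190,70),.17),ray(K,T,C(430,69),.17))
print("Rplate",ray(K,T,C(310,561),.17),ray(K,T,C(425,561),.17))
for b in [(.59863571,.04238975,5.298)]: print(bench(b,[[.04,.2,.17],[.04,-.06,.17],[.04,.07,.16],[.074,.0539,.16]]))
E
```

```text
[0.62382768 0.23950144 0.16      ] [0.63806413 0.08332671 0.16      ] [0.63211364 0.13738595 0.16      ]
yaw 5.208524861413978
tip 0.158 [0.66606171 0.10884075 0.158     ]
tip 0.16 [0.66517948 0.10994203 0.16      ]
tip 0.163 [0.66385612 0.11159394 0.163     ]
tip 0.165 [0.66297389 0.11269522 0.165     ]
Lplate [0.61788084 0.24200634 0.17      ] [0.68469222 0.24841781 0.17      ]
Rplate [0.6866942 0.0862686 0.17     ] [0.72599282 0.08985567 0.17      ]
[[ 0.61999766  0.24522877  0.17      ]
 [ 0.64400498 -0.01366049  0.17      ]
 [ 0.63200132  0.11578414  0.16      ]
 [ 0.66734267  0.10289234  0.16      ]]
```

```bash
python3 - <<'E'
from h import *
import cv2
a=cv2.imread("pics/c4.png");b=cv2.imread("pics/s4.png")
A=cv2.resize(a[215:260,270:330],None,fx=10,fy=10,interpolation=cv2.INTER_CUBIC)
B=cv2.resize(b[140:185,285:345],None,fx=10,fy=10,interpolation=cv2.INTER_CUBIC)
cv2.imwrite("pics/clip.png",cv2.vconcat([A,B])[:, :])
E
python3 -c "
import cv2;a=cv2.imread('pics/clip.png');cv2.imwrite('pics/clip.png',cv2.resize(a,None,fx=.65,fy=.65))"
```

```text
(no output)
```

View pics/clip.png

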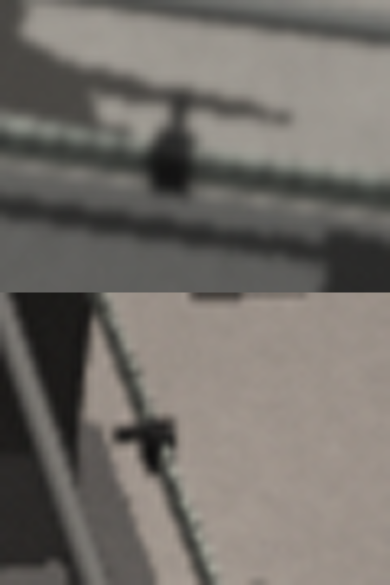

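```bash
python3 - <<'E'
from h import *
d=np.load("pics/w4.npz");w=(d['K'],d['T']);cs,ci=[(calibration(n)['intrinsics'],calibration(n)['T']) for n in("scene","side")]
D=lambda u,v:np.array([300+u/6-.42,230+v/6-.42])
def tri(l):
    q=least_squares(lambda X:np.concatenate([(proj(*c,X)-u).ravel() for c,u in l]),[.6,.1,.1]);return q.x.round(4),q.fun.round(1)
L=[(cs,(297.2,228.7)),(ci,(302.5,161.4)),(w,D(362,188))]
print(tri(L),tri(L[:2]),tri(L[1:]),tri([L[0],L[2]]))
E
```

```text
(array([0.6691, 0.105 , 0.1495]), array([-0.1,  0.1, -0.2, -0.1,  0. ,  0. ])) (array([0.6692, 0.1049, 0.1497]), array([-0.1,  0.1, -0.1, -0.1])) (array([0.6692, 0.1048, 0.1492]), array([-0.1,  0. ,  0. ,  0. ])) (array([0.6689, 0.1051, 0.1497]), array([-0., -0.,  0., -0.]))
```

All three views agree on the finger tip at (0.6691, 0.1050, 0.1495), so the mark is about (0.6355, 0.1019). I'll move above the rail 70 mm to its left.

Request:
apply_moves --pt "15 2 0 0 0 0 1" --pt "21 2 0 0 0 0 1" --pt "19 2 0 0 0 0 1" --pt "8 0.7 0 0 0 0 1" --pt "0 0 -10 0 0 0 1" --pt "0 0 -10 0 0 0 1" --pt "0 0 0 0 0 0 1" --pt "0 0 0 0 0 0 1"

```text
time: 6.32
ee_pos: [0.6292, 0.1711, 0.2536]
tcp_rot: [180.0, -0.0, 95.3]
wrist_force: [0.3, -0.7, -1.7]
opening: 0.0136
```

```bash
python3 - <<'E'
from h import *
im=snap("wrist","w5")
cv2.imwrite("pics/w5b.png",cv2.resize(im,(800,600),interpolation=cv2.INTER_CUBIC))
o=get_obs();print(o['time'],o['ee_pos'],o['tcp_rot'],o['wrist_force'],o['opening'])
im=snap("side","s5");cv2.imwrite("pics/s5b.png",cv2.resize(im[60:260,220:370],None,fx=4,fy=4,interpolation=cv2.INTER_CUBIC)[:600])
E
```

```text
6.375 [0.62940112 0.17112055 0.25379628] [ 1.79965774e+02 -5.65620328e-03  9.52676699e+01] [ 0.0412499   0.68109767 -1.41805628] 0.013676769583799752
```

View pics/w5b.png

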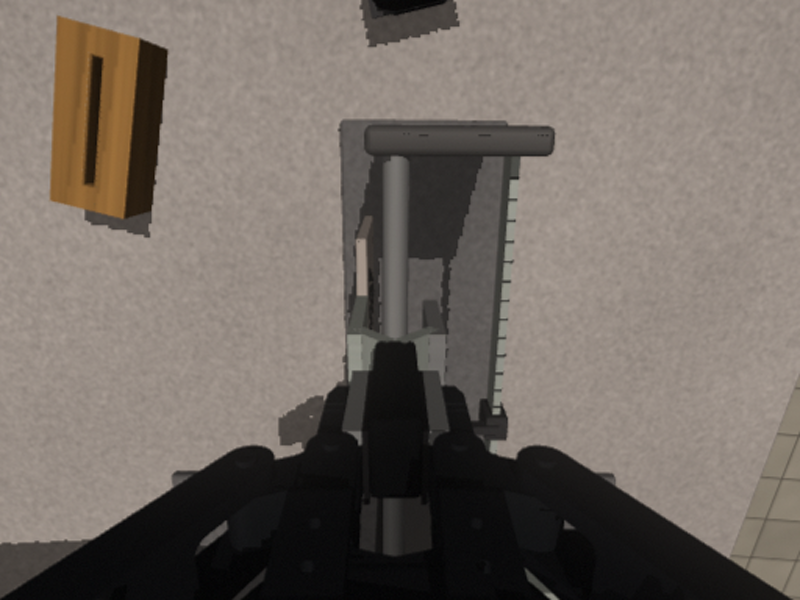

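View pics/s5b.png

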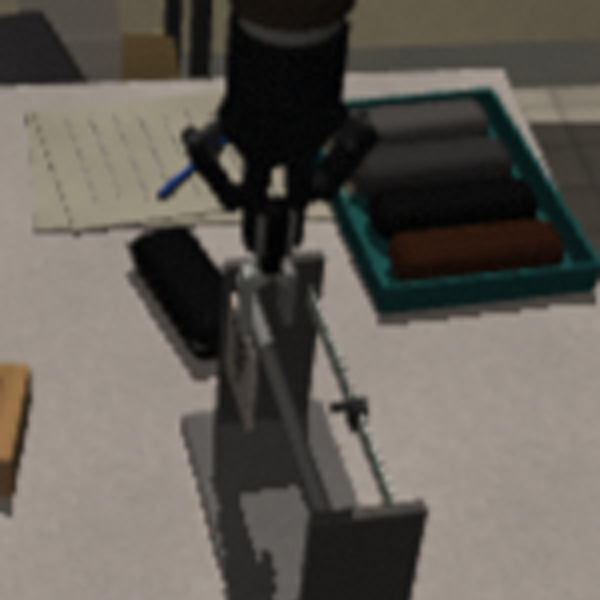

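The rail is centred in the hook. Lowering.

Request:
apply_moves --pt "0 0 -12 0 0 0 1" --pt "0 0 -15 0 0 0 1" --pt "0 0 -13 0 0 0 1" --pt "0 0 -7 0 0 0 1" --pt "0 0 -3 0 0 0 1" --pt "0 0 -2 0 0 0 1" --pt "0 0 0 0 0 0 1"

```text
time: 7.3
ee_pos: [0.6297, 0.1711, 0.2016]
tcp_rot: [180.0, -0.0, 95.3]
wrist_force: [-1.2, 0.8, -1.8]
opening: 0.0142
```

```bash
python3 - <<'E'
from h import *
o=get_obs();print(o['time'],o['ee_pos'],o['tcp_rot'],o['wrist_force'],o['torque'],o['opening'])
E
```

```text
7.3 [0.62968169 0.17112733 0.20155654] [ 1.79976262e+02 -4.30970861e-03  9.52650426e+01] [-1.21406295  0.8041234  -1.83755947] [0.08723172 0.01645958 0.0073019 ] 0.014161089627963733
```

Request:
apply_moves --pt "0 0 -1 0 0 0 1" --pt "0 0 -1 0 0 0 1" --pt "0 0 0 0 0 0 1"

```text
time: 7.68
ee_pos: [0.6297, 0.1712, 0.2006]
tcp_rot: [179.9, -0.0, 95.3]
wrist_force: [-1.8, -1.1, 5.3]
opening: 0.0135
```

Seated (contact 5–7 N). Sliding right with slight pressure relief.

Request:
apply_moves --pt "0 0 0.5 0 0 0 1" --pt "0.5 -5 0 0 0 0 1" --pt "0.9 -10 0 0 0 0 1" --pt "1 -11 0 0 0 0 1" --pt "1 -11 0 0 0 0 1" --pt "1 -11 0 0 0 0 1" --pt "0.9 -10 0 0 0 0 1" --pt "0.5 -6 0 0 0 0 1" --pt "0 0 0 0 0 0 1" --pt "0 0 0 0 0 0 1"

```text
time: 8.93
ee_pos: [0.6349, 0.1067, 0.2001]
tcp_rot: [-180.0, 0.0, 95.3]
wrist_force: [-5.7, -0.2, 5.8]
opening: 0.0135
```

```bash
python3 - <<'E'
from h import *
im=snap("wrist","w6")
cv2.imwrite("pics/w6b.png",cv2.resize(im,(800,600),interpolation=cv2.INTER_CUBIC))
o=get_obs();print(o['time'],o['ee_pos'],o['tcp_rot'],o['wrist_force'],o['opening'])
im=snap("side","s6");cv2.imwrite("pics/s6b.png",cv2.resize(im[80:230,240:380],None,fx=4,fy=4,interpolation=cv2.INTER_CUBIC)[:600])
im=snap("scene","c6");cv2.imwrite("pics/c6b.png",cv2.resize(im[170:270,230:370],None,fx=5.5,fy=5.5,interpolation=cv2.INTER_CUBIC)[:600])
E
```

```text
8.975 [0.6349111  0.10671782 0.20010386] [-1.79959760e+02  2.65496823e-02  9.52579487e+01] [-5.45414976 -0.7645231   4.94296933] 0.013508711150227034
```

View pics/w6b.png

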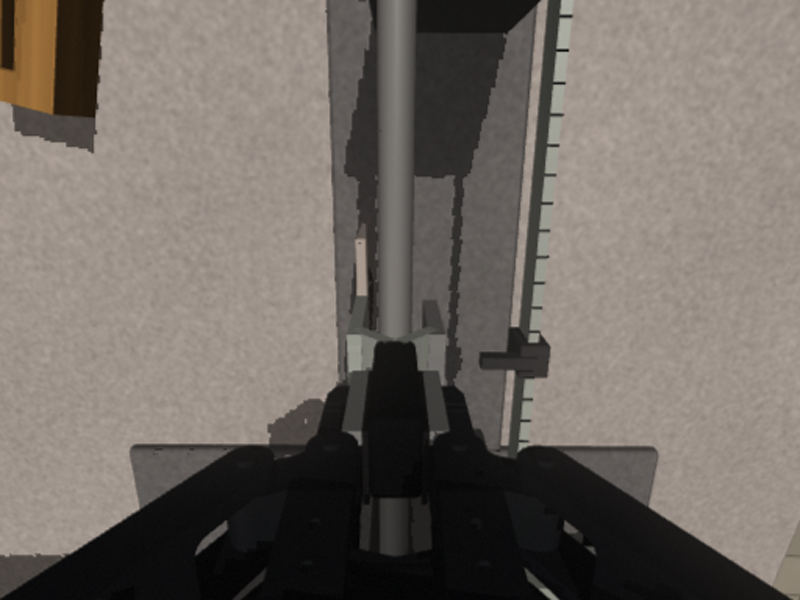

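View pics/s6b.png

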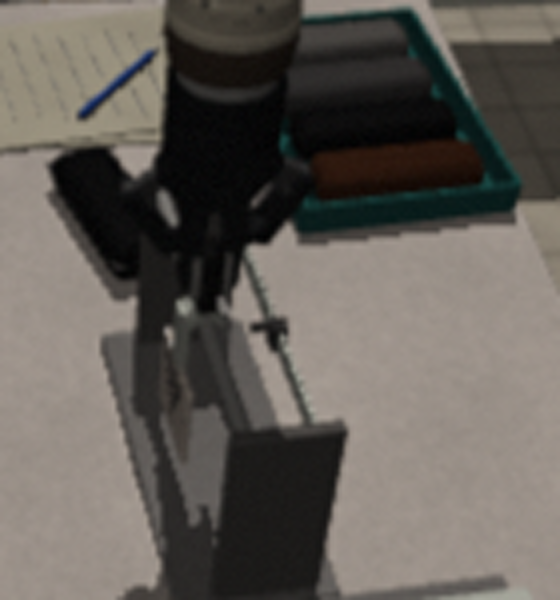

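View pics/c6b.png

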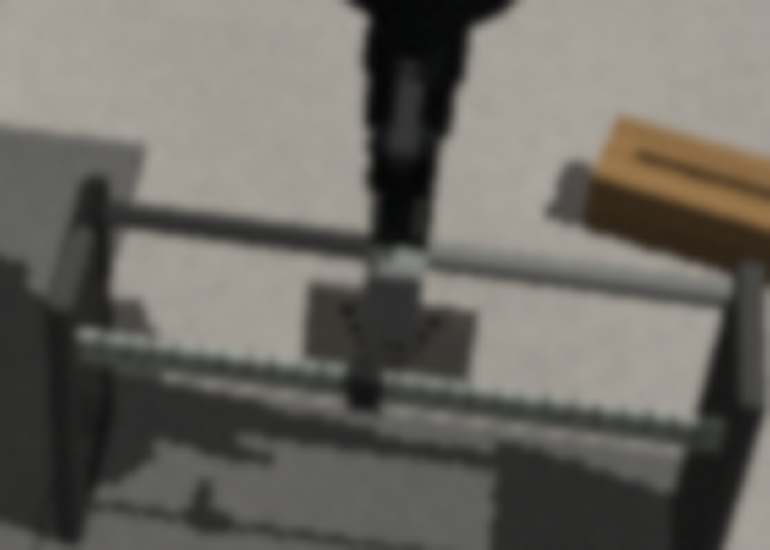

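```bash
python3 - <<'E'
import cv2
im=cv2.imread("pics/w6.png")
cv2.imwrite("pics/w6c.png",cv2.resize(im[140:270,215:360],None,fx=5.5,fy=4.6,interpolation=cv2.INTER_CUBIC))
E
```

```text
(no output)
```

View pics/w6c.png

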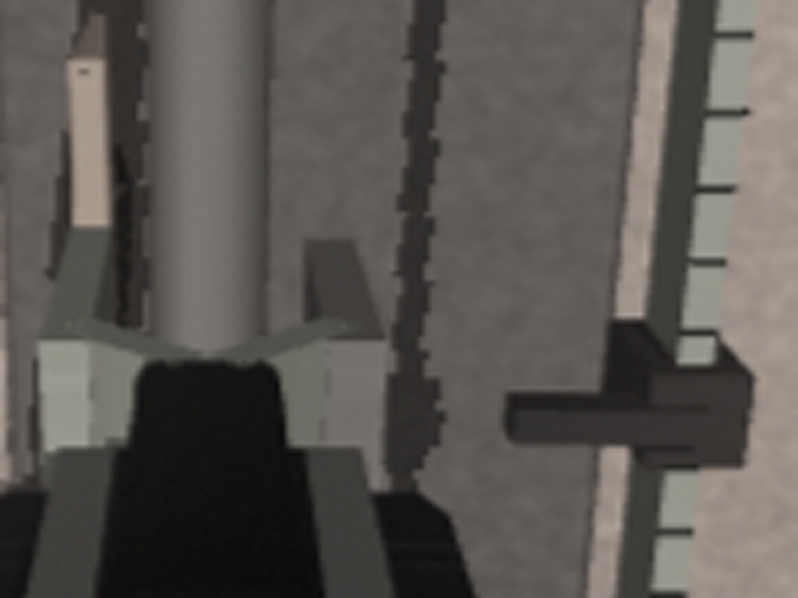

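```bash
python3 - <<'E'
from h import *
d=np.load("pics/w6.npz");K,T=d['K'],d['T'];o=get_obs()
C=lambda u,v:np.array([215+u/5.5-.4,140+v/4.6-.4])
a=np.radians(5.25);ex=np.array([np.cos(a),np.sin(a)]);ey=np.array([-np.sin(a),np.cos(a)])
def y(n,uv,z,off):
    p=ray(K,T,uv,z);r=p[:2]-o['ee_pos'][:2];print(n,p.round(4),"bx,by rel TCP",(r@ex*1e3).round(1),(r@ey*1e3-off).round(1))
y("tip",C(512,415),.1495,0)
y("tip near .152",C(512,418),.152,0)
y("lipbot",C(325,240),.125,12)
y("cardtop",C(87,58),.1185,37.5)
y("rail",C(208,100),.160,0)
E
```

```text
tip [0.6692 0.1057 0.1495] bx,by rel TCP 34.1 -4.2
tip near .152 [0.6687 0.1063 0.152 ] bx,by rel TCP 33.6 -3.4
lipbot [0.6482 0.1204 0.125 ] bx,by rel TCP 14.4 0.4
cardtop [0.617  0.1432 0.1185] bx,by rel TCP -14.5 0.5
rail [0.6314 0.1475 0.16  ] bx,by rel TCP 0.2 40.9
```

Tip −4.0 mm and hanger +0.5 mm relative to the TCP, so 4.5 mm more to the right.

Request:
apply_moves --pt "-0.2 -2 0.3 0 0 0 1" --pt "0 -1.8 0 0 0 0 1" --pt "0 -0.8 0 0 0 0 1" --pt "0 0 0 0 0 0 1" --pt "0 0 0 0 0 0 1"

```text
time: 9.7
ee_pos: [0.6352, 0.1027, 0.2001]
tcp_rot: [180.0, -0.0, 95.3]
wrist_force: [-3.0, 3.3, 3.8]
opening: 0.0133
```

```bash
python3 - <<'E'
from h import *
im=snap("wrist","w7")
o=get_obs();print(o['time'],o['ee_pos'],o['wrist_force'])
cv2.imwrite("pics/w7c.png",cv2.resize(im[140:270,215:360],None,fx=5.5,fy=4.6,interpolation=cv2.INTER_CUBIC))
E
```

```text
9.75 [0.6351883  0.10265486 0.20013899] [-3.4419712   3.42520401  3.99462192]
```

View pics/w7c.png

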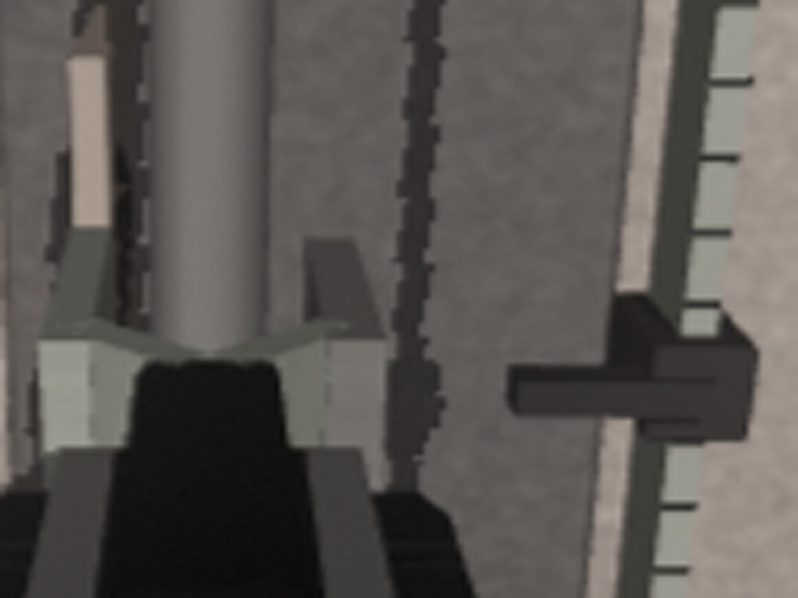

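Request:
apply_moves --pt "0 -0.8 0.4 0 0 0 1" --pt "0 0 0 0 0 0 1" --pt "0 0 0 0 0 0 1"

```text
time: 10.12
ee_pos: [0.6353, 0.1014, 0.2002]
tcp_rot: [-180.0, 0.0, 95.2]
wrist_force: [-1.1, -0.3, -0.0]
opening: 0.0136
```

```bash
python3 - <<'E'
from h import *
o=get_obs();print(o['time'],o['ee_pos'],o['wrist_force'])
E
```

```text
10.125 [0.63528147 0.10137369 0.20018624] [-1.12925855 -0.32981712 -0.02019075]
```

Aligned: tip and hanger both +0.5 mm relative to the TCP. Releasing and rising.

Request:
apply_moves --pt "0 0 0 0 0 0 0.8" --pt "0 0 0 0 0 0 0.6" --pt "0 0 0 0 0 0 0.4" --pt "0 0 0 0 0 0 0.3" --pt "0 0 10 0 0 0 0.3" --pt "0 0 20 0 0 0 0.3" --pt "0 0 30 0 0 0 0.3" --pt "0 0 20 0 0 0 0.3" --pt "0 0 0 0 0 0 0.3" --pt "0 0 0 0 0 0 0.3"

```text
time: 11.38
ee_pos: [0.6351, 0.1017, 0.2798]
tcp_rot: [-180.0, 0.0, 95.3]
wrist_force: [0.7, 0.1, -0.6]
opening: 0.0603
```

```bash
python3 - <<'E'
from h import *
im=snap("wrist","w8")
o=get_obs();print(o['time'],o['ee_pos'],o['wrist_force'],o['q'])
cv2.imwrite("pics/w8b.png",cv2.resize(im,(800,600),interpolation=cv2.INTER_CUBIC))
im=snap("scene","c8");cv2.imwrite("pics/c8b.png",cv2.resize(im[170:270,230:370],None,fx=5.5,fy=5.5,interpolation=cv2.INTER_CUBIC)[:600])
E
```

```text
11.425 [0.63501011 0.10170254 0.2793818 ] [-0.53702646  0.22105686  0.32320085] [ 9.09982523e+00  1.97296877e+01  3.09367368e+01  1.01291363e+02
 -1.60621429e-03  9.38313190e+01]
```

View pics/w8b.png

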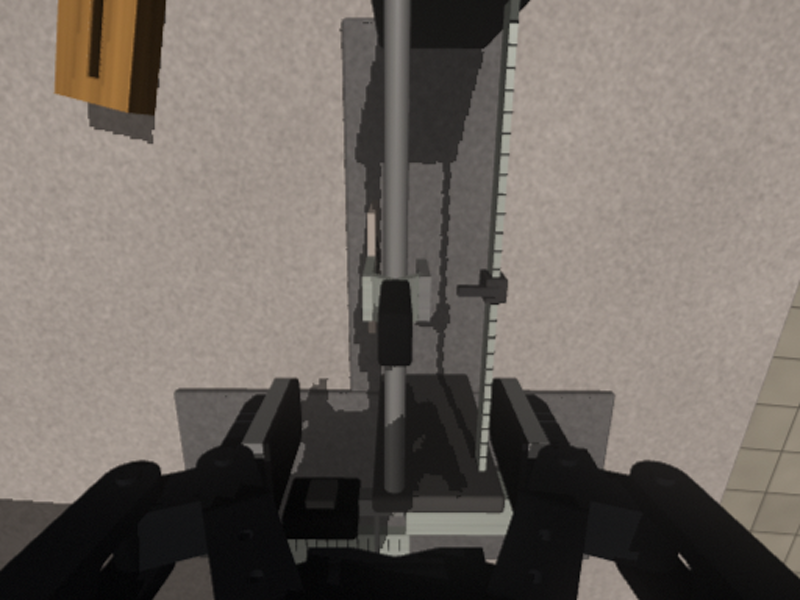

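View pics/c8b.png

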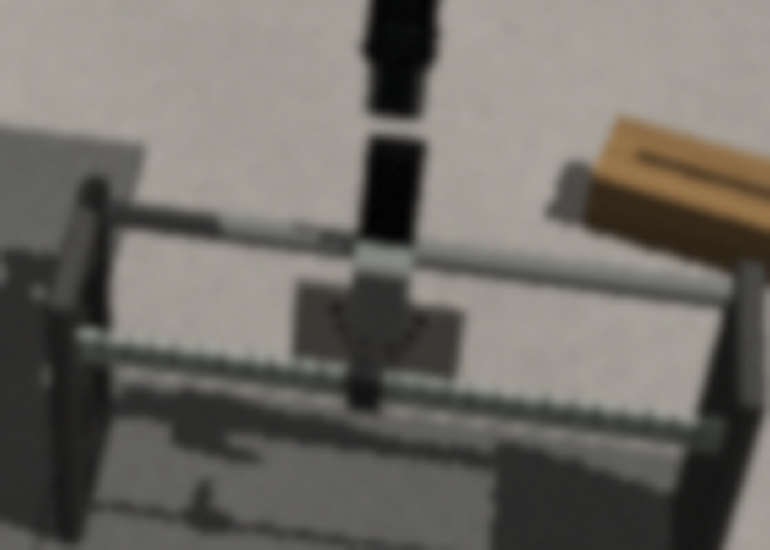

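```bash
python3 - <<'E'
import cv2
im=cv2.imread("pics/w8.png")
cv2.imwrite("pics/w8c.png",cv2.resize(im[125:240,220:335],None,fx=5.2,fy=5.2,interpolation=cv2.INTER_CUBIC))
E
```

```text
(no output)
```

View pics/w8c.png

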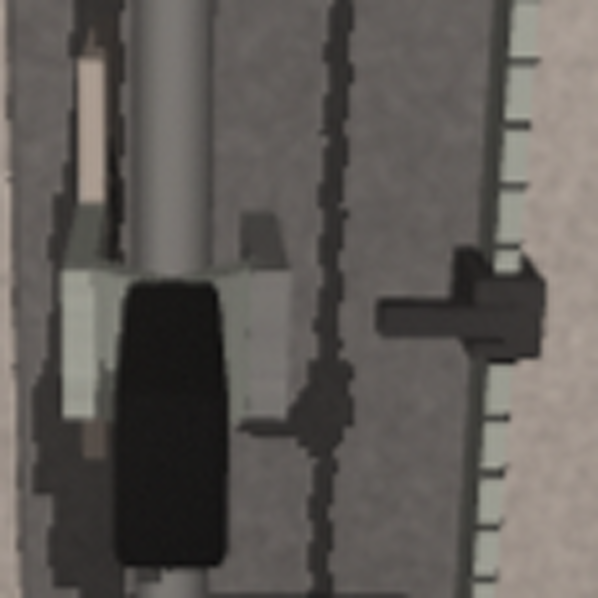

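```bash
python3 - <<'E'
from h import *
d=np.load("pics/w8.npz");K,T=d['K'],d['T']
C=lambda u,v:np.array([220+u/5.2-.4,125+v/5.2-.4])
a=np.radians(5.25);ey=np.array([-np.sin(a),np.cos(a)])
f=lambda uv,z:(ray(K,T,uv,z)[:2]@ey*1e3).round(1)
print("tip",f(C(380,317),.1495),f(C(380,320),.152))
print("lip",f(C(262,212),.125)-12,"card",f(C(92,57),.1185)-37.5,f(C(92,461),.1185)+37.5)
for z in (.160,.165,.17):print("hooktop",f(C(80,269),z),f(C(80,420),z))
def pl(z):return f(C(170,400),z)
E
```

```text
tip 43.3 43.6
lip 43.1 card 43.8 43.1
hooktop 54.3 29.3
hooktop 55.6 31.1
hooktop 57.0 33.0
```

The hanger hangs within 0.5 mm of the mark. Now to the gauge: turn 90° and take a view above the handle.

Request:
apply_moves --pt "-9 -22 0 0 0 9 0.3" --pt "-9 -22 0 0 0 9 0.3" --pt "-9 -22 0 0 0 9 0.3" --pt "-9 -22 0 0 0 9 0.3" --pt "-9 -22 0 0 0 9 0.3" --pt "-9 -22 0 0 0 9 0.3" --pt "-9 -22 0 0 0 9 0.3" --pt "-9 -22 0 0 0 9 0.3" --pt "-9 -22 0 0 0 9 0.3" --pt "-4 -22 0 0 0 9 0.3" --pt "0 0 0 0 0 0 0.3" --pt "0 0 0 0 0 0 0.3"

```text
time: 12.98
ee_pos: [0.5501, -0.1179, 0.28]
tcp_rot: [180.0, -0.0, -174.9]
wrist_force: [0.9, 1.0, -0.0]
opening: 0.0597
```

```bash
python3 - <<'E'
from h import *
im=snap("wrist","w9")
o=get_obs();print(o['time'],o['ee_pos'],o['tcp_rot'],o['q'])
cv2.imwrite("pics/w9b.png",cv2.resize(im,(800,600),interpolation=cv2.INTER_CUBIC))
E
```

```text
13.025 [ 0.55022043 -0.11770302  0.28009258] [ 1.79981589e+02 -2.97166208e-02 -1.74834050e+02] [-1.20788868e+01  7.65613789e+00  1.65683888e+01  9.89460898e+01
  8.77387246e-03 -1.72448351e+01]
```

View pics/w9b.png

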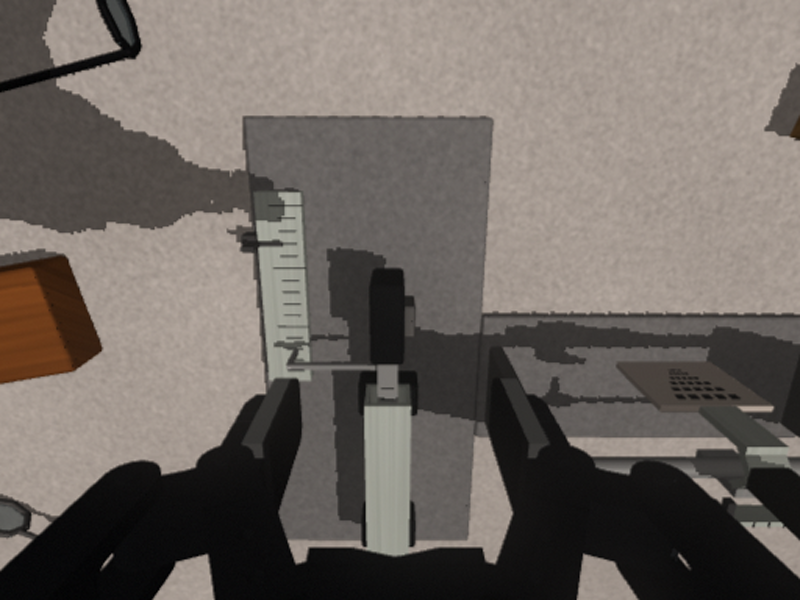

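```bash
python3 - <<'E'
import cv2
im=cv2.imread("pics/w9.png")
cv2.imwrite("pics/w9c.png",cv2.resize(im[110:260,140:290],None,fx=4,fy=4,interpolation=cv2.INTER_CUBIC))
cv2.imwrite("pics/w9d.png",cv2.resize(im[135:170,140:200],None,fx=12,fy=12,interpolation=cv2.INTER_CUBIC))
E
```

```text
(no output)
```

View pics/w9c.png

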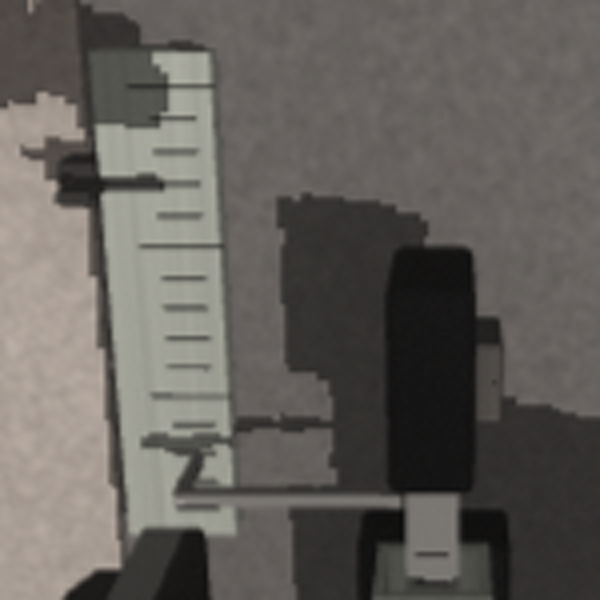

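View pics/w9d.png

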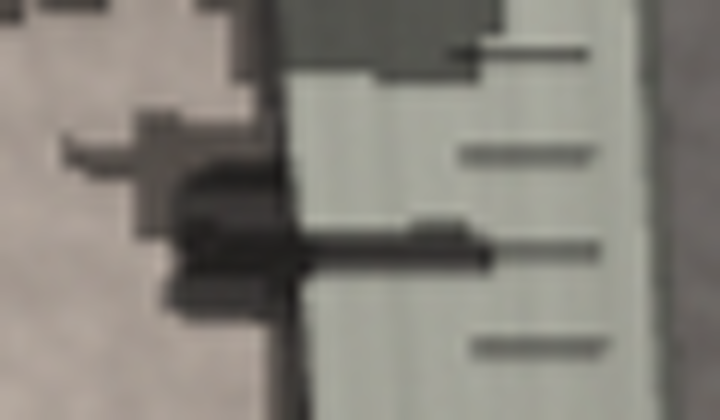

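```bash
python3 - <<'E'
from h import *
d=np.load("pics/w9.npz");K,T=d['K'],d['T']
C=lambda u,v:np.array([140+u/4-.38,110+v/4-.38]);D=lambda u,v:np.array([140+u/12-.46,135+v/12-.46])
a=np.radians(5.25);E=np.array([[np.cos(a),np.sin(a)],[-np.sin(a),np.cos(a)]])
f=lambda n,uv,z:print(n,z,ray(K,T,uv,z)[:2].round(4),"benchrot",(E@ray(K,T,uv,z)[:2]*1e3).round(1))
# handle top z .087 corners
f("h TL",C(392,250),.087);f("h TR",C(474,250),.087);f("h BL",C(388,490),.087);f("h BR",C(474,490),.087)
f("tip",C(205,455),.028);f("tip",C(203,460),.028)
for z in(.024,.028):f("clip",D(485,255),z)
f("scale corner",C(90,50),.022);f("scale corner",C(213,48),.022);f("scale corner",C(237,535),.022)
f("sleeve",C(375,600),.073)
f("plateTL",np.array([246,118])/1.5625-.2,.010);f("plateTR",np.array([490,118])/1.5625-.2,.010)
b=(.5986,.0424,5.3)
P=bench(b,[[-.02,-.16,.064],[.025,-.237,.028]]);print(P,(E@P[:,:2].T*1e3).T)
print("rail line bench x:",E@np.array([.6352,.1019])*1e3)
cv2.imwrite("pics/w9e.png",cv2.resize(cv2.imread("pics/w9.png")[210:245,170:205],None,fx=15,fy=15,interpolation=cv2.INTER_CUBIC))
E
```

```text
h TL 0.087 [ 0.5547 -0.1347] benchrot [ 540.1 -184.9]
h TR 0.087 [ 0.5528 -0.1134] benchrot [ 540.1 -163.5]
h BL 0.087 [ 0.6233 -0.1307] benchrot [ 608.7 -187.2]
h BR 0.087 [ 0.6212 -0.107 ] benchrot [ 608.8 -163.4]
tip 0.028 [ 0.644  -0.1918] benchrot [ 623.8 -250. ]
tip 0.028 [ 0.6459 -0.1924] benchrot [ 625.6 -250.7]
clip 0.024 [ 0.5567 -0.2085] benchrot [ 535.3 -258.5]
clip 0.028 [ 0.5558 -0.2076] benchrot [ 534.5 -257.6]
scale corner 0.022 [ 0.5182 -0.2309] benchrot [ 494.9 -277.3]
scale corner 0.022 [ 0.5143 -0.1943] benchrot [ 494.4 -240.5]
scale corner 0.022 [ 0.6752 -0.1813] benchrot [ 655.8 -242.3]
sleeve 0.073 [ 0.6662 -0.1322] benchrot [ 651.3 -192.6]
plateTL 0.01 [ 0.4657 -0.2399] benchrot [ 441.8 -281.5]
plateTR 0.01 [ 0.4493 -0.0564] benchrot [442.3 -97.2]
[[ 0.5934648  -0.11876336  0.064     ]
 [ 0.64538495 -0.19127749  0.028     ]] [[ 580.10813222 -172.56813237]
 [ 625.17531025 -249.52883315]]
rail line bench x: [641.85930494  43.35069394]
```

View pics/w9e.png

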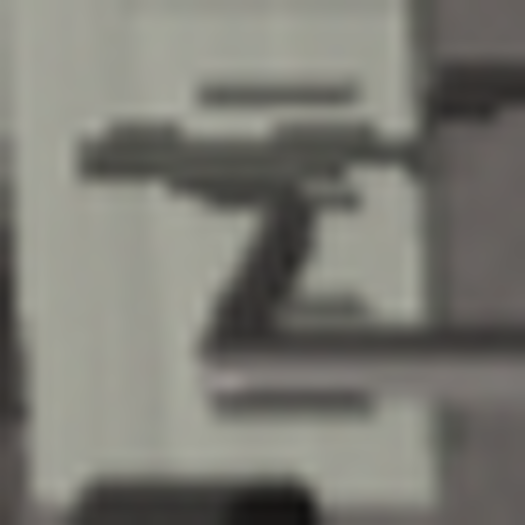

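Handle centre ≈ (0.594, −0.1205), tip-to-clip travel ≈ 88–90 mm. I'll move above the handle and check once more.

Request:
apply_moves --pt "15 -1 -20 0 0 0.1 0.3" --pt "15 -0.5 -35 0 0 0 0.3" --pt "14 -0.8 -35 0 0 0 0.3" --pt "0 0 -30 0 0 0 0.3" --pt "0 0 0 0 0 0 0.3" --pt "0 0 0 0 0 0 0.3"

```text
time: 13.78
ee_pos: [0.5946, -0.1203, 0.161]
tcp_rot: [-180.0, 0.0, -174.6]
wrist_force: [-0.0, 1.1, 0.3]
opening: 0.0597
```

```bash
python3 - <<'E'
from h import *
im=snap("wrist","w10")
o=get_obs();print(o['time'],o['ee_pos'],o['tcp_rot'])
cv2.imwrite("pics/w10b.png",cv2.resize(im,(800,600),interpolation=cv2.INTER_CUBIC))
E
```

```text
13.825 [ 0.59485672 -0.12044214  0.16171402] [-1.79973005e+02  9.75974708e-02 -1.74626422e+02]
```

View pics/w10b.png

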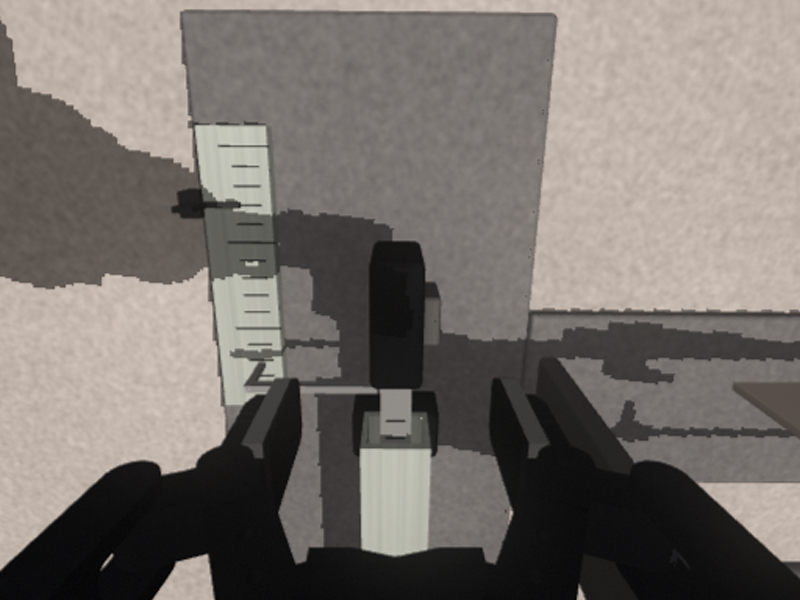

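```bash
python3 - <<'E'
from h import *
d=np.load("pics/w10.npz");K,T=d['K'],d['T']
a=np.radians(5.25);E=np.array([[np.cos(a),np.sin(a)],[-np.sin(a),np.cos(a)]])
g=lambda u,v:np.array([u,v])/1.5625-.2
for n,uv,z in[("back L",g(371,387),.087),("back R",g(424,387),.087),("tip",g(263,364),.028),("clip",g(238,205),.028)]:print(n,(E@ray(K,T,uv,z)[:2]*1e3).round(1))
print(E@np.array([.59485672,-.12044214])*1e3)
E
```

```text
back L [ 608.8 -186.6]
back R [ 608.8 -162.6]
tip [ 625.5 -252. ]
clip [ 534.7 -257.6]
[ 581.34060221 -174.36722925]
```

Request:
apply_moves --pt "-0.7 0 -25 0 0 0 0.3" --pt "-0.8 0 -30 0 0 0 0.3" --pt "0 0 -25 0 0 0 0.3" --pt "0 0 -15 0 0 0 0.3" --pt "0 0 -4 0 0 0 0.3" --pt "0 0 0 0 0 0 0.3"

```text
time: 14.58
ee_pos: [0.5932, -0.1206, 0.0624]
tcp_rot: [-180.0, 0.1, -174.6]
wrist_force: [0.6, -0.1, -0.1]
opening: 0.0597
```

Request:
apply_moves --pt "0 0 0 0 0 0 0.5" --pt "0 0 0 0 0 0 0.7" --pt "0 0 0 0 0 0 1" --pt "0 0 0 0 0 0 1" --pt "0 0 0 0 0 0 1" --pt "0 0 0 0 0 0 1" --grip_force 50

```text
time: 15.32
ee_pos: [0.5932, -0.12, 0.0626]
tcp_rot: [179.9, 0.1, -174.6]
wrist_force: [-0.2, 4.3, 5.6]
opening: 0.0238
```

```bash
python3 - <<'E'
from h import *
im=snap("wrist","w11")
o=get_obs();print(o['time'],o['ee_pos'],o['tcp_rot'],o['wrist_force'],o['torque'],o['opening'])
cv2.imwrite("pics/w11b.png",cv2.resize(im,(800,600),interpolation=cv2.INTER_CUBIC))
E
```

```text
15.375 [ 0.59316686 -0.11996774  0.06265737] [ 1.79937550e+02  9.94165029e-02 -1.74633506e+02] [-1.6900532   5.16950315  4.78180442] [ 1.16258825  0.21603509 -0.3406909 ] 0.023750547039177203
```

View pics/w11b.png

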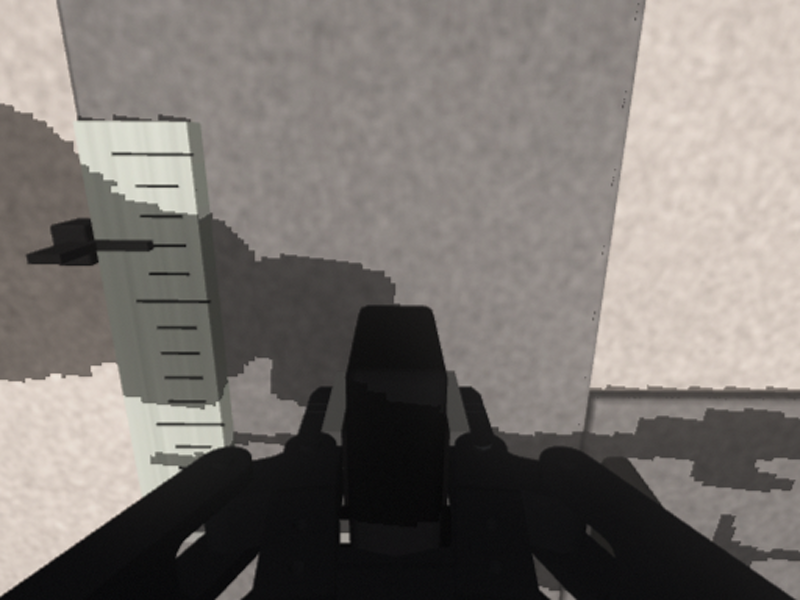

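Opening 23.8 mm, so the button is in. Drawing out 84 mm first.

Request:
apply_moves --pt "-3 -0.3 0 0 0 0 1" --pt "-8 -0.7 0 0 0 0 1" --pt "-11 -1 0 0 0 0 1" --pt "-12 -1.1 0 0 0 0 1" --pt "-12 -1.1 0 0 0 0 1" --pt "-12 -1.1 0 0 0 0 1" --pt "-12 -1.1 0 0 0 0 1" --pt "-9 -0.8 0 0 0 0 1" --pt "-5 -0.5 0 0 0 0 1" --pt "0 0 0 0 0 0 1" --pt "0 0 0 0 0 0 1"

```text
time: 16.75
ee_pos: [0.5096, -0.1272, 0.0626]
tcp_rot: [179.9, 0.2, -174.6]
wrist_force: [2.8, 8.8, 4.4]
opening: 0.0238
```

```bash
python3 - <<'E'
from h import *
im=snap("wrist","w12")
o=get_obs();print(o['time'],o['ee_pos'],o['tcp_rot'],o['wrist_force'],o['torque'],o['opening'])
cv2.imwrite("pics/w12b.png",cv2.resize(im,(800,600),interpolation=cv2.INTER_CUBIC))
im=snap("side","s12");cv2.imwrite("pics/s12b.png",cv2.resize(im[215:315,210:350],None,fx=5.5,fy=5.5,interpolation=cv2.INTER_CUBIC))
im=snap("scene","c12");cv2.imwrite("pics/c12b.png",cv2.resize(im[185:255,155:255],None,fx=8,fy=8,interpolation=cv2.INTER_CUBIC))
E
```

```text
16.8 [ 0.50965764 -0.12719548  0.06261503] [ 1.79884818e+02  1.70297628e-01 -1.74611745e+02] [3.29298243 8.03045797 3.94112321] [ 1.75614047 -0.30878357 -0.47568292] 0.023229696396579843
```

View pics/w12b.png

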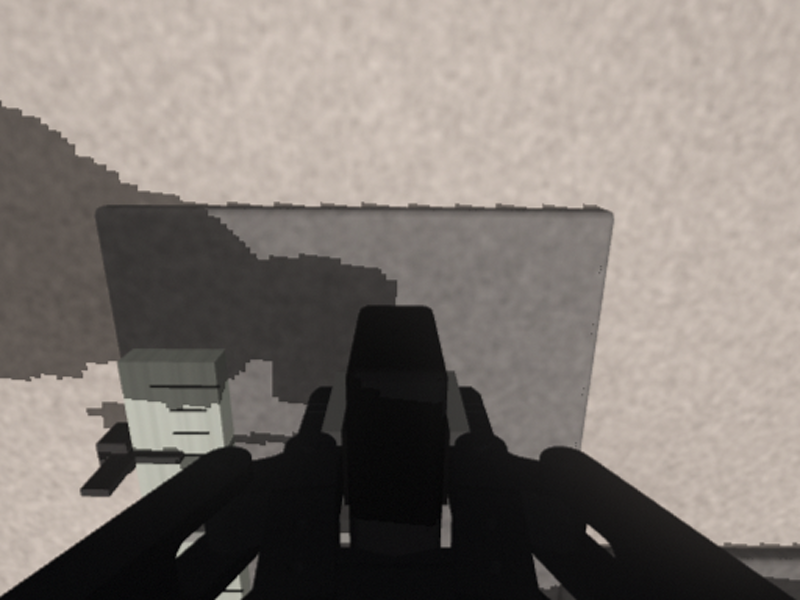

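View pics/s12b.png

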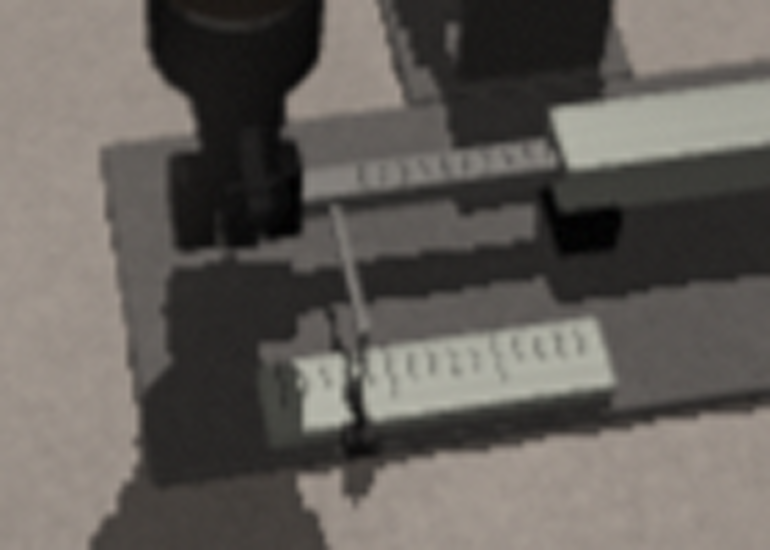

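View pics/c12b.png

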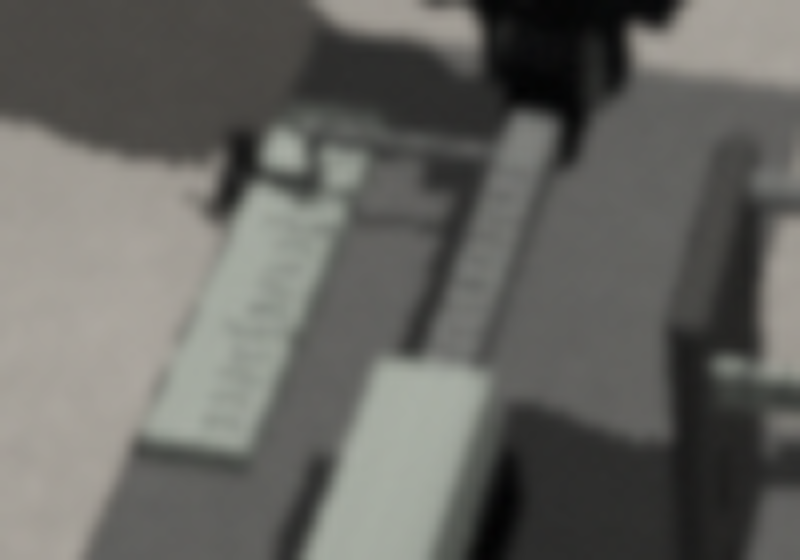

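```bash
python3 - <<'E'
import cv2
im=cv2.imread("pics/w10.png")
A=cv2.resize(im[120:145,105:165],None,fx=12,fy=12,interpolation=cv2.INTER_CUBIC)
B=cv2.resize(im[218:250,140:200],None,fx=12,fy=9,interpolation=cv2.INTER_CUBIC)
cv2.imwrite("pics/w10c.png",cv2.vconcat([A,B]))
im=cv2.imread("pics/s12.png")
cv2.imwrite("pics/s12c.png",cv2.resize(im[265:305,255:310],None,fx=14,fy=14,interpolation=cv2.INTER_CUBIC))
im=cv2.imread("pics/c12.png")
cv2.imwrite("pics/c12c.png",cv2.resize(im[195:215,178:222],None,fx=16,fy=16,interpolation=cv2.INTER_CUBIC))
E
```

```text
(no output)
```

View pics/w10c.png

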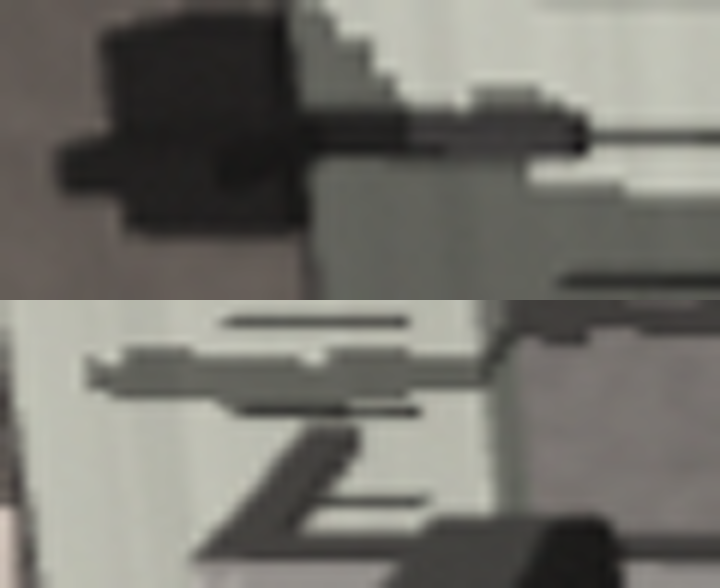

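View pics/s12c.png

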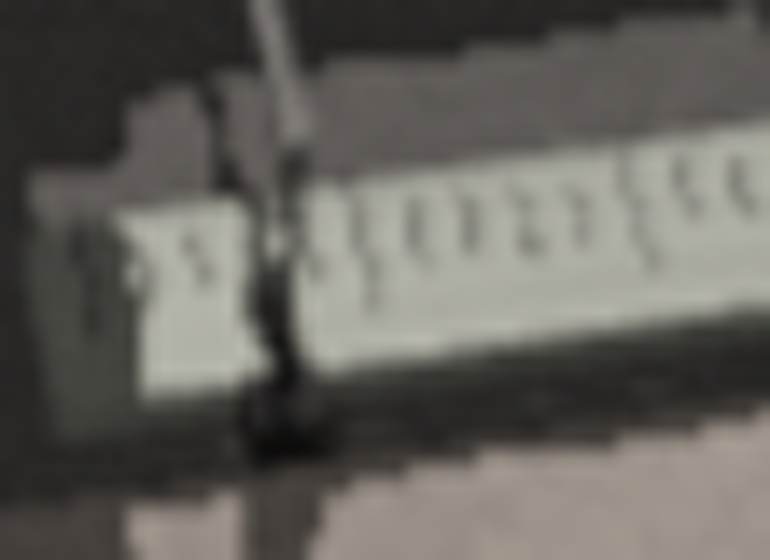

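View pics/c12c.png

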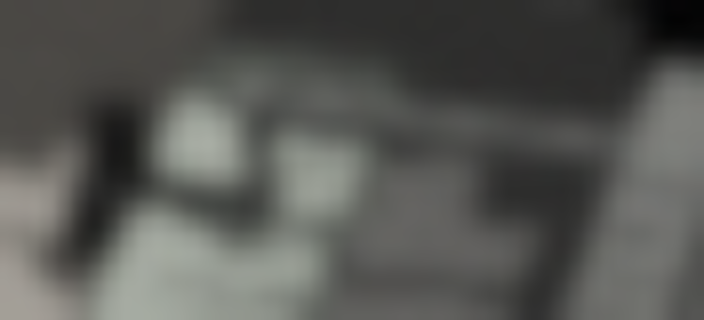

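```bash
python3 - <<'E'
from h import *
d=np.load("pics/w10.npz");K,T=d['K'],d['T']
a=np.radians(5.25);E=np.array([[np.cos(a),np.sin(a)],[-np.sin(a),np.cos(a)]])
f=lambda uv,z:(E@ray(K,T,uv,z)[:2]*1e3).round(1)
for z in(.024,.026,.028,.031):print("finger",z,f((152.5,130.6),z))
for v in(231.8,232.5,233.2):print("tip",f((167.5,v),.028))
print("tick at clip",f((163,120+136/12-.46),.022), "ticks near tip",f((165,218+21/9-.45),.022),f((166,218+111/9-.45),.022),f((170,218+201/9-.45),.022))
d=np.load("pics/w9.npz");K,T=d['K'],d['T']
D=lambda u,v:np.array([140+u/12-.46,135+v/12-.46])
print("w9 finger",f(D(485,253),.028),"tip",f((189,222.8),.028),f((189,223.3),.028),"tick",f(D(550,250),.022))
p=np.array([[.59316686,-.11996774],[.50965764,-.12719548]]);print(E@(p[1]-p[0])*1e3)
# side now
ci=calibration("side");
g=lambda u,v:(255+u/14-.46,265+v/14-.46)
for n,uv in[("ptr",g(285,235)),("finger",g(262,250)),("rod end?",g(295,150))]:
    X=ray(ci['intrinsics'],ci['T'],uv,.028 if n!="rod end?" else .055);print(n,(E@X[:2]*1e3).round(1))
E
```

```text
finger 0.024 [ 534.9 -258.5]
finger 0.026 [ 534.6 -257.9]
finger 0.028 [ 534.4 -257.3]
finger 0.031 [ 534.  -256.3]
tip [ 624.6 -252.5]
tip [ 625.3 -252.5]
tip [ 626.  -252.6]
tick at clip [ 535.3 -250.5] ticks near tip [ 615.5 -255.5] [ 625.5 -255.5] [ 635.7 -252.6]
w9 finger [ 534.3 -257.6] tip [ 623.  -252.4] [ 623.7 -252.4] tick [ 535.2 -252.3]
[-83.82024268   0.4438097 ]
ptr [ 540.4 -251.9]
finger [ 535.7 -254.2]
rod end? [ 541.  -251.5]
```

Request:
apply_moves --pt "-2.5 0 0 0 0 0 1" --pt "-2.5 0 0 0 0 0 1" --pt "0 0 0 0 0 0 1" --pt "0 0 0 0 0 0 1"

```text
time: 17.4
ee_pos: [0.5047, -0.1276, 0.0626]
tcp_rot: [179.9, 0.2, -174.6]
wrist_force: [3.3, 5.8, 4.9]
opening: 0.0234
```

```bash
python3 - <<'E'
from h import *
o=get_obs();print(o['time'],o['ee_pos'],o['tcp_rot'],o['wrist_force'],o['torque'],o['opening'])
p=np.array([.59316686,-.11996774]);a=np.radians(5.25);E=np.array([[np.cos(a),np.sin(a)],[-np.sin(a),np.cos(a)]]);print(E@(o['ee_pos'][:2]-p)*1e3)
S=sum(snap("side",f"s13").astype(float) for i in range(1))
C=snap("scene","c13");W=snap("wrist","w13")
cv2.imwrite("pics/s13c.png",cv2.resize(S.astype('uint8')[265:305,255:310],None,fx=14,fy=14,interpolation=cv2.INTER_CUBIC))
cv2.imwrite("pics/c13c.png",cv2.resize(C[195:215,178:222],None,fx=16,fy=16,interpolation=cv2.INTER_CUBIC))
cv2.imwrite("pics/w13c.png",cv2.resize(W[220:384,30:190],None,fx=3.6,fy=3.6,interpolation=cv2.INTER_CUBIC))
E
```

```text
17.4 [ 0.50471682 -0.1276056   0.06261724] [ 1.79930516e+02  1.71683159e-01 -1.74623862e+02] [3.3351808  5.84541388 4.94087709] [ 1.37739554 -0.34327289 -0.41461638] 0.023395609703972777
[-88.77786275   0.48750585]
```

View pics/s13c.png

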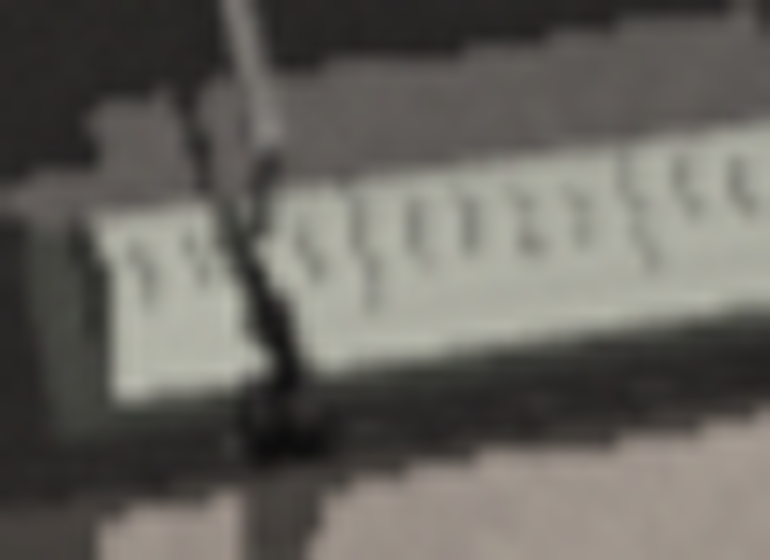

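View pics/c13c.png

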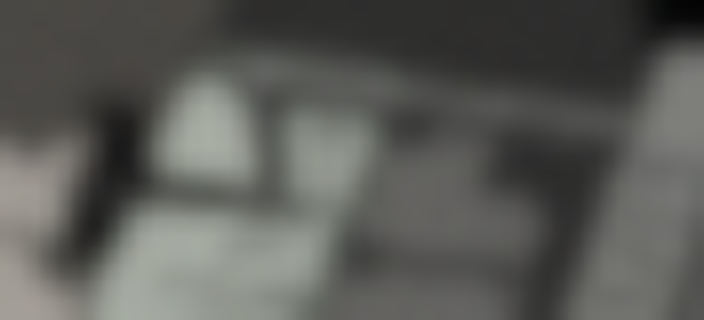

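View pics/w13c.png

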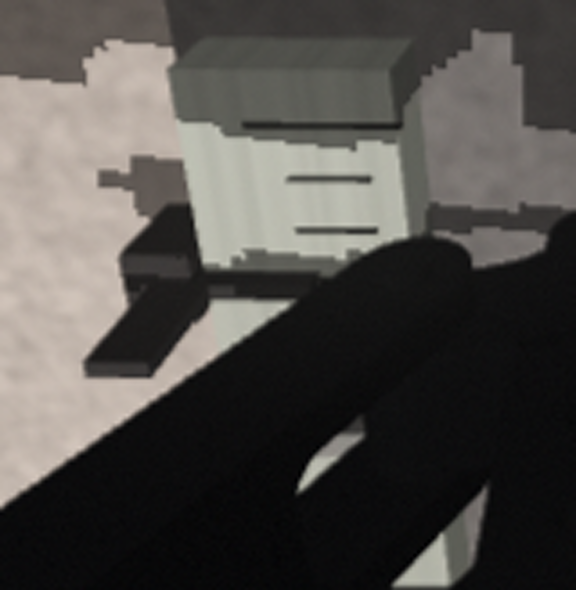

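```bash
python3 - <<'E'
from h import *
a=np.radians(5.25);E=np.array([[np.cos(a),np.sin(a)],[-np.sin(a),np.cos(a)]])
def W(x,y,z): return np.r_[E.T@np.array([x,y]),z*1]/np.array([1000,1000,1000.])
for nm,cam,(x0,y0),f,name in[("s13","side",(255,265),14,"s13c"),("c13","scene",(178,195),16,"c13c")]:
    c=calibration(cam);P=lambda x,y,z:((proj(c['intrinsics'],c['T'],W(x,y,z))[0]-[x0,y0]+.5)*f).round(0)
    print(cam)
    for k in range(-2,4): print(" tick",535.3+10*k,P(535.3+10*k,-255,22),P(535.3+10*k,-245,22))
    for x in(532.5,534.5,536.5,538.5): print(" tip",x,P(x,-252,28),P(x,-252,55))
    print(" fingerend",P(534.5,-257.5,26),P(534.5,-268,26), "corner scale",P(494.6,-241,22),P(494.6,-277.3,22))
E
```

```text
side
 tick 515.3 [150. 289.] [139. 241.]
 tick 525.3 [205. 281.] [194. 233.]
 tick 535.3 [260. 273.] [248. 225.]
 tick 545.3 [314. 265.] [303. 217.]
 tick 555.3 [369. 257.] [357. 209.]
 tick 565.3 [423. 248.] [411. 201.]
 tip 532.5 [242. 243.] [248. 160.]
 tip 534.5 [253. 241.] [260. 158.]
 tip 536.5 [264. 239.] [271. 157.]
 tip 538.5 [275. 238.] [282. 155.]
 fingerend [259. 274.] [271. 325.] corner scale [ 22. 238.] [ 58. 416.]
scene
 tick 515.3 [289. 134.] [343. 141.]
 tick 525.3 [272. 173.] [327. 180.]
 tick 535.3 [256. 212.] [311. 220.]
 tick 545.3 [239. 253.] [294. 260.]
 tick 555.3 [222. 293.] [278. 301.]
 tick 565.3 [205. 334.] [261. 342.]
 tip 532.5 [273. 179.] [257.  70.]
 tip 534.5 [270. 187.] [253.  77.]
 tip 536.5 [267. 195.] [250.  85.]
 tip 538.5 [263. 203.] [246.  93.]
 fingerend [241. 191.] [184. 184.] corner scale [396.  64.] [203.  39.]
```

Wrist and side views both give about 1 mm remaining. Moving 1 mm more.

Request:
apply_moves --pt "-1 0 0 0 0 0 1" --pt "0 0 0 0 0 0 1" --pt "0 0 0 0 0 0 1" --pt "0 0 0 0 0 0 1"

```text
time: 18.05
ee_pos: [0.5038, -0.1277, 0.0626]
tcp_rot: [179.9, 0.2, -174.6]
wrist_force: [3.9, 5.6, 3.3]
opening: 0.0232
```

```bash
python3 - <<'E'
from h import *
o=get_obs();print(o['time'],o['ee_pos'],o['wrist_force'],o['opening'])
p=np.array([.59316686,-.11996774]);a=np.radians(5.25);E=np.array([[np.cos(a),np.sin(a)],[-np.sin(a),np.cos(a)]]);print(E@(o['ee_pos'][:2]-p)*1e3)
S=snap("side","s14");C=snap("scene","c14")
A=cv2.resize(S[265:305,255:310],None,fx=10,fy=10,interpolation=cv2.INTER_CUBIC)
B=cv2.resize(C[195:215,178:233],None,fx=10,fy=10,interpolation=cv2.INTER_CUBIC)
cv2.imwrite("pics/e14.png",cv2.vconcat([A,B])[:600])
cv2.imwrite("pics/c14b.png",cv2.resize(C[100:325,100:390],None,fx=2.6,fy=2.6,interpolation=cv2.INTER_CUBIC))
E
```

```text
18.05 [ 0.503813   -0.12766935  0.06261497] [3.87787489 5.63960822 3.3243181 ] 0.02317878920052168
[-89.68372248   0.50671852]
```

View pics/e14.png

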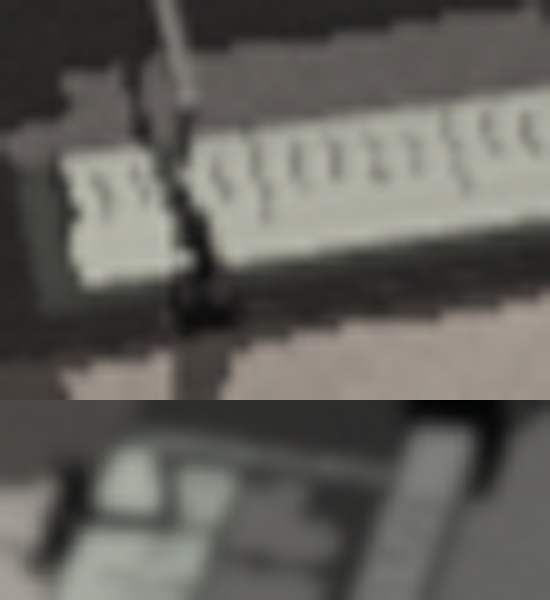

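View pics/c14b.png

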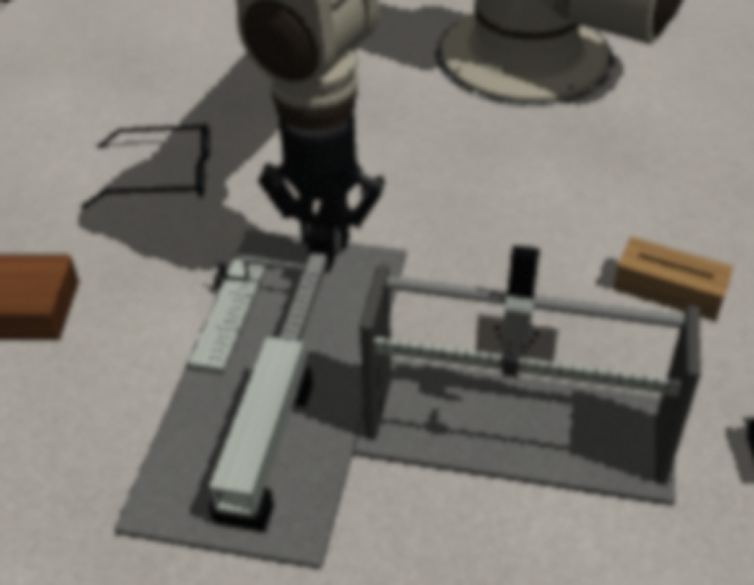

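The pointer lines up with the clip finger in both views, the hanger still hangs in place, and the button is squeezed. Handing in.

```bash
python3 -c "
from workcell import *
print(job_done())"
```

```text
the job is handed in; nothing more can be done
None
```

The job is done and handed in at about 18 s on the robot's clock, with the gripper still holding the arm out and the button squeezed.

- **Hanger:** I took it out of the block, hooked it over the rail about 70 mm left of the clip, slid it right and let go. The check after release put its centre within about 0.5 mm of the clip's finger.
- **Distance arm:** I gripped it at 50 N and drew it out 89.7 mm. The first wrist-camera views gave about 89.8 mm of travel needed (about ±1 mm). The last side and scene pictures show the pointer in line with the clip's finger, also to about 1 mm. The wrist camera could not check this directly, because the fingers hid the pointer.
- **Lock button:** the finger opening read 23.2 mm against a 24 mm handle, so I take it as fully in. The arm slid out without resistance.
- **Forces and bystanders:** a steady side force of about 6 N remains on the grip, well under the limits. I did not move the spectacles, the case or the lens box.

The fixed cameras alone first placed the rail and the clip about 2–3 mm off. I settled that by combining all three views, which agreed on the clip finger to within about 0.3 mm.

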